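# Wedge the board rack tight and load it

### The job

The slotted board rack sits loose in its tray: slide the loose wooden wedge, thin end first, into the tapering channel at the right-hand end of the tray and tap it in with the mallet until it goes no farther and the rack is tight against the fence at the other end. Only when the rack is tight, move every board from the wire drying stand into it, each on its long edge in a slot of its own, about centred. At the end leave the wedge in place and the mallet standing on the worktop on its head, handle up, with the mug and the tumbler where they were.

Things in the scene. Friction and masses are not known exactly. Their poses are not given: they have to be found in the camera images.
- rack (a joint): how far the slotted rack has been pushed along its tray, m: 0 = loose (5 mm gap to the fence at the tray's left end), 0.005 = tight against the fence. It slides stiffly (about 3 N) along the tray's y axis only and cannot be lifted out; the wedge, driven in, pushes it 1 mm for each 6 mm
- tray_mid (a point): on the upper face of the tray's base, 15 mm above the worktop, under the rack's middle. The pale wooden tray is fixed; x points away from the robot (roughly), y to its left, z up. The base spans x -100 to +80, y -196 to +152 mm from here; the pale wooden rack on it (130 mm in x, 266 mm in y) reaches 69 mm above the worktop
- channel (a point): middle of the wedge channel's mouth, 30 mm above the worktop; axes as the tray's. The channel runs 100 mm in +x on top of the base, open above, between the rack's right end board (straight, at y = +10 mm, +15 when tight) and a slanted block 30 mm high (at y = -15 mm at the mouth, 1 mm nearer for each 6 mm of x). The base sticks out 40 mm in front of the mouth
- wedge_c (a point): centre of the loose brown wooden wedge, 140 mm long, 30 mm high, 90 g, lying right way up. x points to the thin end, z up. Its blunt end (x -70 to -26 mm) is a plain block 31 mm wide, to grip; thence it tapers to 15 mm at the tip (x +70). The side at y = +15.5 mm is straight and bears on the rack's end board; the -y side slopes 1 in 6 and bears on the slanted block
- wedge_tip (a point): middle of the wedge's thin end face (70 mm ahead of wedge_c, 8 mm to its +y side), half its height up. In the channel the wedge slides freely on the base until the tip is about 60 mm past the mouth; from there it must be driven, against 5 to 10 N; it stops about 90 mm past the mouth, its blunt end then 10 mm proud of the base's front edge
- mallet_handle (a point): on the axis of the mallet's upright handle, 115 mm above the foot of its head, 30 mm below the handle's top. Wood, 0.3 kg, stands on its head. Head 94 mm along x, 54 wide, 54 high, flat striking faces at x = +47 and -47 mm; handle 28 mm (x) by 24 mm (y), z up the handle. To strike, hold the head's foot 17 to 38 mm above the worktop, over the tray's base
- board0_c (a point): centre of a brown wooden breakfast board, 150 mm (x) by 12 mm (y, thickness) by 130 mm (z, upright edge), 0.17 kg; it stands on its long edge in the drying stand, leaning about 10 degrees. The number of boards varies; an absent one has no state
- board1_c (a point): centre of a brown wooden breakfast board, 150 mm (x) by 12 mm (y, thickness) by 130 mm (z, upright edge), 0.17 kg; it stands on its long edge in the drying stand, leaning about 10 degrees. The number of boards varies; an absent one has no state
- board2_c (a point): centre of a brown wooden breakfast board, 150 mm (x) by 12 mm (y, thickness) by 130 mm (z, upright edge), 0.17 kg; it stands on its long edge in the drying stand, leaning about 10 degrees. The number of boards varies; an absent one has no state
- board3_c (a point): centre of a brown wooden breakfast board, 150 mm (x) by 12 mm (y, thickness) by 130 mm (z, upright edge), 0.17 kg; it stands on its long edge in the drying stand, leaning about 10 degrees. The number of boards varies; an absent one has no state
- stand_mid (a point): middle of the wire drying stand, on the worktop; fixed, x axis away from the robot, y to its left. Four bays 65 mm apart along y, wires up to 87 mm high near both ends of the boards (50 mm either side of their middle); boards lean to +y
- slot0 (a point): middle of the floor of one rack slot, 23 mm above the worktop; axes as the tray's. The slot is 17 mm wide in y and takes a board lying in the x-z plane; its sides are two rails 45 mm high, 45 mm in front of and behind this point. Slots are 62 mm apart, slot0 is the leftmost (+y); at the start all are empty
- slot1 (a point): middle of the floor of one rack slot, 23 mm above the worktop; axes as the tray's. The slot is 17 mm wide in y and takes a board lying in the x-z plane; its sides are two rails 45 mm high, 45 mm in front of and behind this point. Slots are 62 mm apart, slot0 is the leftmost (+y); at the start all are empty
- slot2 (a point): middle of the floor of one rack slot, 23 mm above the worktop; axes as the tray's. The slot is 17 mm wide in y and takes a board lying in the x-z plane; its sides are two rails 45 mm high, 45 mm in front of and behind this point. Slots are 62 mm apart, slot0 is the leftmost (+y); at the start all are empty
- slot3 (a point): middle of the floor of one rack slot, 23 mm above the worktop; axes as the tray's. The slot is 17 mm wide in y and takes a board lying in the x-z plane; its sides are two rails 45 mm high, 45 mm in front of and behind this point. Slots are 62 mm apart, slot0 is the leftmost (+y); at the start all are empty
- mug_cream: cream mug, 87x116x97 mm, a bystander; origin at the centre of its foot
- tumbler_c: clear glass tumbler, 81x81x93 mm, a bystander; origin at the centre of its foot

How it is judged:
By the outcome, as a careful person would: the job done as asked, in the order asked, and still so for the second after the job is handed in, with the robot touching nothing.
Of board0, board1, board2, board3 only 2 to 4 are there at a start; the rules pass over those that are not, and their reading is None.
At some moment in a run one of wedge, mallet may be knocked a few centimetres aside while the robot is not near it.
It also fails if it takes over 210 s, if anything falls off the work surface, if the arm or the gripper's body presses on something with over 40 N, if the wrist force passes 120 N, or if a joint passes its speed limit or range.

### The arm

A 7-joint arm with a two-finger parallel gripper is mounted at the origin on a cart in front of the work surface, level with it; the furniture and walls round the work are solid. World frame = base frame: x ahead of the robot, y to its left, z up, the work surface at z = 0. Lengths are in m, angles in rad, forces in N, time in s.
With the tool pointing down it reaches from about 0.425 to 0.925 m from the base axis. Payload 6.8 kg.
Tool frame: the origin (TCP) lies on the centre line of the jaws, within the pads' length; the fingertips stand 14 mm ahead of it and the grasp point (between the pads) lies 5 mm behind it (bot.finger_overhang is the distance from the TCP to the fingertips, in m); z points along the fingers, y is the line along which they close (so a half turn about z gives the same grasp; the last joint's range is limited). The gripper opens to 85 mm and grips with 20 to 120 N. Pads are 22 mm wide; open, the fingers measure 114 mm over their backs; the gripper's body (76 mm by 85 mm) begins 54 mm behind the grasp point. The pads swing forward as they close: fully open they stand 13 mm farther back than shut.
Start: joints at [-1.244, 0.477, 0.022, 1.555, -0.011, 1.109, -0.083], TCP at [0.284, 0.612, 0.245] pointing down, gripper open.
Joint ranges: [-2.96, 2.96], [-0.34, 2.1], [-1.41, 1.46], [0.24, 2.44], [-1.37, 4.51], [0.17, 1.92], [-2.96, 2.96]. Speed limits (rad/s): [2.39, 2.39, 3.14, 3.14, 3.14, 3.14, 3.14].

### API

Orientations are given as a unit quaternion [w, x, y, z].
In Python, from station import bot gives the robot as it stands.
- The arm moves only by the shell command python3 -m inch 'ROWS' [OPENING] [FORCE]. ROWS is JSON, a list of rows, each a list of 4 numbers: the shift along the tool's x, y, z in m, then the turn about the tool's z in degrees. A call has 1 to 12 rows; each row shifts and turns the commanded pose from where the row before left it, along the tool's axes as they then stand; what a row does not reach is not made up. A row lasts 1/10 s, in which the tool goes at most 50 mm and 8.59 degrees, less where a joint would pass 70% of its speed; a pose out of reach is approached as far as the arm can. A call is refused whole if a number of a shift passes 0.05 or a number of a turn 8.59, either way. A call with a gripper value outside its range is refused whole. OPENING is the finger opening in m, from 0 to 0.0854, set as the call begins (- or left out, the last holds). The fingers move at their own pace and stop on an object; FORCE is the grip in N (left out, the last holds). Time passes only in rows, so rows that do not move let the fingers close. It gives the time, the measured TCP pose, the force, the opening and the grip force at its end, in the units of the state.
- bot.get_obs(): the state, without advancing time (a new reading comes with each control period).
- bot.read_camera(name): name is "side" or "top" or "wrist"; returns a dict with "color" (480x640x3 uint8, red, green, blue), "mtx" (3x3 intrinsics, pixels), "dist_coeffs" ([k1, k2, p1, p2, k3] as OpenCV has them; the pictures are not rectified), "world_from_camera" (4x4, takes a point from camera to world coordinates); the wrist camera has in their place "hand_eye" (4x4, takes a point from camera to tool coordinates, whose origin is the TCP and whose axes are the flange's). Camera axes: x right, y up, looking along -z (the intrinsics and any distortion apply to the point x, -y, -z); pixel columns grow to the right and rows downward; lengths in m; the calibration is good to about 2 mm. A picture is of the moment at which its call begins: read the wrist's pose just before it. There is no depth.
- bot.hand_in(): hands the job in; it is judged then, once.
The state is a dict: "t": time; "q": joint angles; "joint_vel": joint speeds; "joint_torque": joint torques, N m; "eef_pos": TCP position; "tool_rot": TCP orientation; "contact_force": force on the tool from outside, world axes, zero at the start; "torque": the same for the moment, N m; "gripper_width": opening from 0.0 (shut) to 1.0 (fully open); "grasp_force": force on a finger pad.
Only numpy, scipy, OpenCV 4.12 (cv2) and the standard library are available. Lean on these libraries where they do the work, as an engineer would, in place of code of your own. Each camera call takes 0.05 s, during which the arm holds its last target. There are 200 camera calls.

## Working session

There is one attempt and no reset: what is moved stays moved. The work goes in short steps, Python scripts to look and compute and a shell command to move; the robot and the scene stay as the last step left them, time stands still between calls to the robot, and variables do not carry over. Pictures are saved under pics/ and viewed, at most 14 in all, crops included, and the job is handed in when it is done.

```bash
ls; mkdir -p pics; python3 - <<'E'
from station import bot
import cv2,numpy as np
o=bot.get_obs();print(o)
for n in ["side","top"]:
    c=bot.read_camera(n);cv2.imwrite(f"pics/{n}0.png",c["color"][:,:,::-1]);print(n,c["mtx"].tolist(),c["dist_coeffs"],np.round(c["world_from_camera"],4).tolist())
c=bot.read_camera("wrist");print(c["mtx"].tolist(),c["dist_coeffs"],np.round(c["hand_eye"],4).tolist())
E
```

```text
pics
{'t': 0.0, 'q': array([-1.24407329,  0.47780084,  0.02235018,  1.55644523, -0.01151399,
        1.10930625, -0.08311312]), 'joint_vel': array([-2.54683974e-04,  2.21009780e-03,  1.90141921e-03,  1.55108618e-03,
        1.20810625e-04, -5.69320259e-04, -1.95664556e-05]), 'joint_torque': array([ 6.31270268e-04, -5.96454191e+01,  1.60826214e+00, -2.81195873e+01,
        1.25298905e-02,  9.58147575e-03, -1.00258524e-05]), 'eef_pos': array([0.28411924, 0.61166763, 0.24432803]), 'tool_rot': array([-1.34252341e-04,  2.15706114e-01,  9.76457902e-01, -9.05826766e-04]), 'contact_force': array([ 0.272953  ,  0.90983928, -0.6782876 ]), 'torque': array([-0.04852798, -0.03171874,  0.02676344]), 'grasp_force': 0.0, 'gripper_width': 0.9954523332488605}
side [[472.03241881774454, 0.0, 317.0999069517097], [0.0, 472.03241881774454, 249.21327081845214], [0.0, 0.0, 1.0]] [-0.03459846  0.          0.          0.          0.        ] [[0.9369, 0.14, -0.3204, 0.1522], [-0.3491, 0.3216, -0.8802, -1.0355], [-0.0202, 0.9365, 0.3502, 0.5405], [0.0, 0.0, 0.0, 1.0]]
top [[559.8204681475662, 0.0, 318.7216936412132], [0.0, 559.8204681475662, 232.05399492342173], [0.0, 0.0, 1.0]] [-0.11624225  0.          0.          0.          0.        ] [[0.0002, 0.9893, -0.1461, 0.3808], [-0.9997, 0.0038, 0.0243, 0.0771], [0.0246, 0.1461, 0.989, 1.2054], [0.0, 0.0, 0.0, 1.0]]
[[337.03053103820395, 0.0, 321.36271522146], [0.0, 337.03053103820395, 240.78581365461346], [0.0, 0.0, 1.0]] [-0.04249376  0.          0.          0.          0.        ] [[-0.0005, 0.9553, 0.2956, 0.0758], [1.0, 0.0002, 0.0011, -0.0003], [0.001, 0.2956, -0.9553, -0.1287], [0.0, 0.0, 0.0, 1.0]]
```

View pics/top0.png

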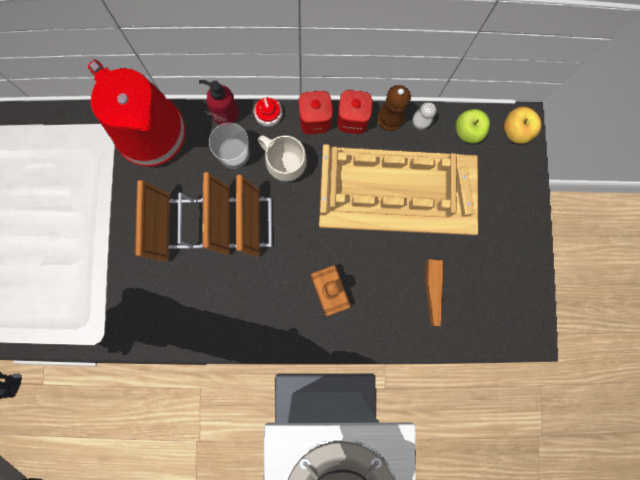

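View pics/side0.png

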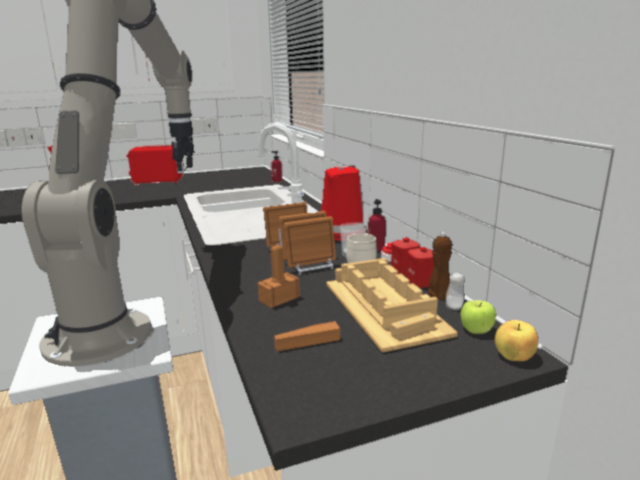

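Top view: three boards at px (153,222), (215,214), (247,216). Mallet at (331,288), wedge at (435,293), tray from (320,148) to (478,233). Next I'll zoom in for corner positions.

```bash
cat > h.py <<'E'
from station import bot
import cv2,numpy as np
from scipy.spatial.transform import Rotation as R
def quat(q): return R.from_quat([q[1],q[2],q[3],q[0]])
def cam(n):
    o=bot.get_obs();c=bot.read_camera(n)
    if n=="wrist":
        T=np.eye(4);T[:3,:3]=quat(o["tool_rot"]).as_matrix();T[:3,3]=o["eef_pos"];c["W"]=T@c["hand_eye"]
    else: c["W"]=np.array(c["world_from_camera"])
    return c
def px2w(c,uv,z):
    p=cv2.undistortPoints(np.array(uv,float).reshape(-1,1,2),np.array(c["mtx"]),np.array(c["dist_coeffs"])).reshape(-1,2)
    d=np.c_[p[:,0],-p[:,1],-np.ones(len(p))]@c["W"][:3,:3].T;o=c["W"][:3,3]
    z=np.broadcast_to(z,len(p))
    return o+d*((z-o[2])/d[:,2])[:,None]
def w2px(c,P):
    P=np.atleast_2d(P);q=(P-c["W"][:3,3])@c["W"][:3,:3]
    q=q*[1,-1,-1]
    return cv2.projectPoints(q,np.zeros(3),np.zeros(3),np.array(c["mtx"]),np.array(c["dist_coeffs"]))[0].reshape(-1,2)
def save(c,f,box=None,k=1):
    im=c["color"][:,:,::-1]
    if box: im=im[box[1]:box[3],box[0]:box[2]]
    cv2.imwrite("pics/"+f,cv2.resize(im,None,fx=k,fy=k,interpolation=cv2.INTER_CUBIC))
def go(p,yaw=None):
    """shift in current tool axes to world point p; yaw = world angle (deg) wanted of tool y (mod 180)"""
    o=bot.get_obs();Rm=quat(o["tool_rot"]).as_matrix();cur=np.degrees(np.arctan2(Rm[1,1],Rm[0,1]))
    s=Rm.T@(np.array(p)-o["eef_pos"]);t=0
    if yaw is not None: t=-((yaw-cur+90)%180-90)
    print("t",round(o["t"],2),"at",np.round(o["eef_pos"],4),"ytool",round(cur,1),"tilt",np.round(Rm[:,2],3),"shift",np.round(s,4),"turn",round(t,1),"w",round(o["gripper_width"],3),"gf",round(o["grasp_force"],1),"F",np.round(o["contact_force"],1),"q7",round(o["q"][6],2))
E
python3 - <<'E'
from h import *
c=cam("top");save(c,"t1.png",(300,130,500,340),2.85);save(c,"t2.png",(120,120,310,270),4)
E
```

```text
(no output)
```

View pics/t1.png

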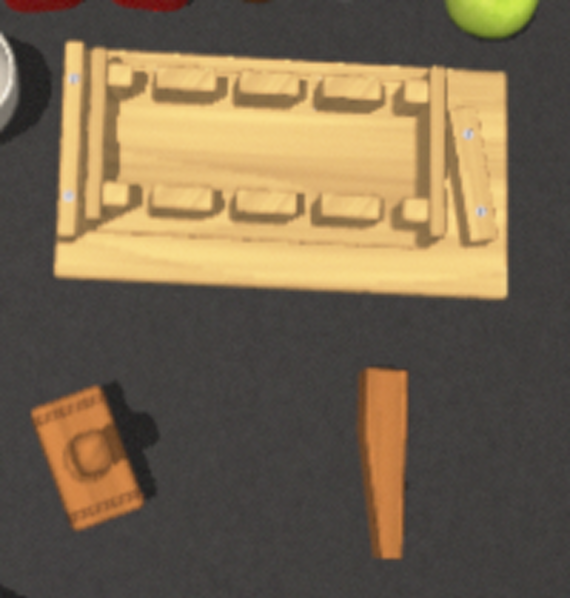

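View pics/t2.png

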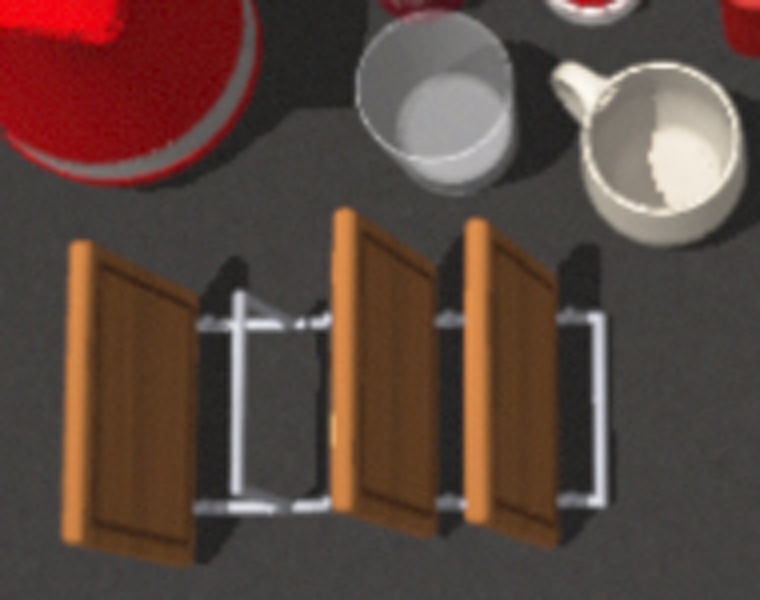

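Three boards in bays, all leaning left. The wedge's thin end points toward the robot, so it needs a half turn. The mallet is rotated by about 20°.

```bash
python3 - <<'E'
from h import *
c=cam("top")
def t1(p): return np.array(p,float)/2.85+[300,130]
def t2(p): return np.array(p,float)/4+[120,120]
pr=lambda n,a: print(n,np.round(a,4).tolist())
b=px2w(c,t1([(55,277),(507,298),(507,72)]),.015);pr("base FL FR BR",b)
e=b[0]-b[1];print(np.linalg.norm(e[:2]),np.linalg.norm((b[2]-b[1])[:2]))
a=np.arctan2(e[1],e[0])-np.pi/2;print("tray yaw",np.degrees(a))
ex=np.array([np.cos(a),np.sin(a),0]);ey=np.array([-ex[1],ex[0],0])
mid=(b[0]+.1*ex-.152*ey+b[1]+.1*ex+.196*ey)/2;pr("mid",mid)
w=px2w(c,t1([(367,370),(407,370),(402,557),(382,557)]),.03);pr("wedge BL BR TR TL",w)
m=px2w(c,t1([(32,410),(100,386),(144,505),(75,530)]),.054);pr("mallet",m);pr("mc",m.mean(0))
for n,q in dict(b0=[(80,243),(78,543)],b1=[(345,210),(343,510)],b2=[(478,220),(478,523)]).items():
    for z in(.135,.145): pr(n,px2w(c,t2(q),z))
pr("standends",px2w(c,t2([(602,315),(602,505),(240,292),(237,493)]),.01))
pr("tops slots z.069",px2w(c,t1([(145,76),(227,80),(309,84),(391,90)]),.069))
go(w[:2].mean(0),0)
E
```

```text
base FL FR BR [[0.5673, 0.0465, 0.015], [0.5525, -0.3001, 0.015], [0.7318, -0.3085, 0.015]]
0.34698208635245137 0.17947420872707812
tray yaw -2.4410378495907255
mid [0.6608, -0.1091, 0.015]
wedge BL BR TR TL [[0.4957, -0.1861, 0.03], [0.4957, -0.2165, 0.03], [0.3571, -0.209, 0.03], [0.3573, -0.1941, 0.03]]
mallet [[0.464, 0.0641, 0.054], [0.4814, 0.0149, 0.054], [0.3957, -0.0164, 0.054], [0.3779, 0.0332, 0.054]]
mc [0.4298, 0.024, 0.054]
b0 [[0.6398, 0.403, 0.135], [0.4914, 0.3967, 0.135]]
b0 [[0.6374, 0.4, 0.145], [0.4904, 0.3937, 0.145]]
b1 [[0.6565, 0.272, 0.135], [0.5081, 0.2683, 0.135]]
b1 [[0.6539, 0.2702, 0.145], [0.5069, 0.2665, 0.145]]
b2 [[0.6516, 0.2063, 0.135], [0.5021, 0.203, 0.135]]
b2 [[0.6491, 0.2051, 0.145], [0.501, 0.2018, 0.145]]
standends [[0.6303, 0.1527, 0.01], [0.5262, 0.1513, 0.01], [0.6426, 0.3509, 0.01], [0.5319, 0.3483, 0.01]]
tops slots z.069 [[0.7092, -0.0185, 0.069], [0.7068, -0.0792, 0.069], [0.7044, -0.1403, 0.069], [0.7006, -0.2019, 0.069]]
t 0.25 at [0.2842 0.612  0.2448] ytool 65.1 tilt [-0.    -0.001 -1.   ] shift [-0.5343 -0.6483  0.2154] turn 65.1 w 1.002 gf 0.0 F [ 0.1 -0.7 -0. ] q7 -0.08
```

Sizes check out: base 347 × 179 mm and wedge 139 mm. Moving toward the wedge.

```bash
python3 -m inch '[[-0.037,-0.0333,0,0],[-0.037,-0.0333,0,0],[-0.037,-0.0333,0,0],[-0.037,-0.0333,0,0],[-0.037,-0.0333,0,0],[-0.037,-0.0333,0,0],[-0.037,-0.0333,0,0],[-0.037,-0.0333,0,0],[-0.037,-0.0333,0,0],[0,0,0,-7.3],[0,0,0,-7.3],[0,0,0,-7.2]]' 0.06 40; python3 -c "
from h import *
go([.46,-.2,.16],86.9)"
```

```text
t: 1.45
eef_pos: [0.4603, 0.1996, 0.2454]
tool_rot: [0.0, 0.025, 1.0, 0.0]
contact_force: [-0.4, 0.9, -0.9]
gripper_width: 0.701
grasp_force: 0.0
t 1.45 at [0.4603 0.1996 0.2454] ytool 87.1 tilt [ 0.  0. -1.] shift [-0.0198 -0.3991  0.0853] turn 0.2 w 0.701 gf 0.0 F [-0.4  0.9 -0.9] q7 1.02
```

```bash
python3 -m inch '[[-0.003,-0.05,0,0],[-0.003,-0.05,0,0],[-0.003,-0.05,0.01,0],[-0.003,-0.05,0.01,0],[-0.003,-0.05,0.015,0],[-0.003,-0.05,0.015,0],[-0.002,-0.05,0.015,0],[0,-0.049,0.02,0],[0,0,0,0]]'; python3 -c "
from h import *
c=cam('wrist');save(c,'w1.png')
go([.474,-.2013,.021],86.9)
Bl=np.array([.4957,-.2013,0]);print(np.round(w2px(c,[[.4957,-.1861,.03],[.4957,-.2165,.03],[.3571,-.209,.03],[.3573,-.1941,.03]])).tolist())"
```

```text
t: 2.35
eef_pos: [0.4557, -0.1944, 0.1622]
tool_rot: [-0.002, 0.032, 0.999, -0.001]
contact_force: [-0.9, 0.7, 0.5]
gripper_width: 0.704
grasp_force: 0.0
t 2.4 at [ 0.4569 -0.1911  0.1629] ytool 86.5 tilt [-0.002 -0.001 -1.   ] shift [-0.018  -0.009   0.1418] turn -0.4 w 0.701 gf 0.0 F [ 0.3  0.8 -0.3] q7 1.94
[[335.0, 281.0], [299.0, 283.0], [294.0, 107.0], [314.0, 106.0]]
```

View pics/w1.png

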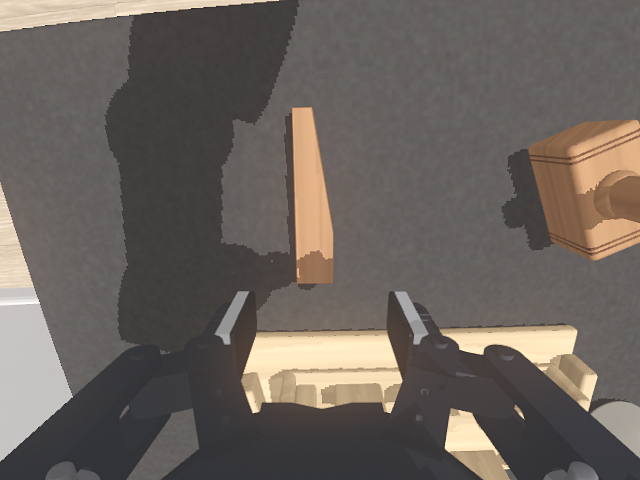

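The wrist view agrees with the prediction to 1–2 px (blunt end at 296–333, 283). Descending to grip the block.

```bash
python3 -m inch '[[-0.018,-0.002,0,0],[0,0,0.035,0],[0,0,0.035,0],[0,0,0.035,0],[0,0,0.025,0],[0,0,0.009,0],[0,0,0,0]]'; python3 -c "
from h import *
go([.474,-.202,.021],86.9)"
```

```text
t: 3.1
eef_pos: [0.4763, -0.1895, 0.0243]
tool_rot: [-0.001, 0.026, 1.0, 0.001]
contact_force: [0.4, -0.4, -0.2]
gripper_width: 0.703
grasp_force: 0.0
t 3.1 at [ 0.4763 -0.1895  0.0243] ytool 87.0 tilt [-0.002  0.001 -1.   ] shift [ 0.0016 -0.0126  0.0032] turn 0.1 w 0.703 gf 0.0 F [ 0.4 -0.4 -0.2] q7 2.06
```

```bash
python3 -m inch '[[0.0016,-0.0126,0.002,0],[0,0,0,0]]' && python3 -m inch '[[0,0,0,0],[0,0,0,0],[0,0,0,0],[0,0,0,0],[0,0,0,0],[0,0,0,0]]' 0 60; python3 -c "
from h import *
go([.474,-.202,.12],86.9)"
```

```text
t: 3.3
eef_pos: [0.4747, -0.2056, 0.0242]
tool_rot: [0.001, 0.028, 1.0, -0.001]
contact_force: [0.1, -1.0, -0.3]
gripper_width: 0.704
grasp_force: 0.0
t: 3.9
eef_pos: [0.4747, -0.2035, 0.0238]
tool_rot: [0.001, 0.027, 1.0, -0.0]
contact_force: [-1.2, 0.6, 7.5]
gripper_width: 0.349
grasp_force: 59.8
t 3.9 at [ 0.4747 -0.2035  0.0238] ytool 86.9 tilt [ 0.002 -0.    -1.   ] shift [ 0.0007  0.0014 -0.0962] turn -0.0 w 0.349 gf 59.8 F [-1.2  0.6  7.5] q7 2.09
```

```bash
python3 -m inch '[[0,0,-0.04,0],[0,0,-0.04,0],[0,0,0,8.54],[0,0,0,8.54],[0,0,0,8.54],[0,0,0,8.54],[0,0,0,8.54],[0,0,0,8.54],[0,0,0,8.54],[0,0,0,8.54],[0,0,0,8.54],[0,0,0,8.54]]';  python3 -m inch '[[0,0,0,8.54],[0,0,0,8.54],[0,0,0,8.54],[0,0,0,8.54],[0,0,0,8.54],[0,0,0,8.54],[0,0,0,8.54],[0,0,0,8.54],[0,0,0,8.54],[0,0,0,8.54],[0,0,0,8.54],[0,0,0,0]]'; python3 -c "
from h import *
go([.4566,-.2515,.08],-92.4)"
```

```text
t: 5.1
eef_pos: [0.4742, -0.2028, 0.1029]
tool_rot: [-0.0, 0.7, 0.714, 0.0]
contact_force: [-0.6, 0.3, -1.4]
gripper_width: 0.35
grasp_force: 59.7
t: 6.3
eef_pos: [0.4741, -0.2027, 0.1024]
tool_rot: [0.0, 1.0, -0.022, -0.001]
contact_force: [0.9, 0.1, -0.4]
gripper_width: 0.351
grasp_force: 59.8
t 6.3 at [ 0.4741 -0.2027  0.1024] ytool -92.5 tilt [-0.001 -0.    -1.   ] shift [-0.0153  0.0495  0.0225] turn -0.1 w 0.351 gf 59.8 F [ 0.9  0.1 -0.4] q7 -0.45
```

```bash
python3 -m inch '[[-0.008,0.025,0.011,0],[-0.007,0.0245,0.0115,0],[0,0,0,0],[0,0,0,0]]'; python3 -c "
from h import *
c=cam('wrist');save(c,'w2.png')
go([.4566,-.2515,.042],-92.4)
ex=np.array([.9991,-.0426,0]);ey=np.array([.0426,.9991,0]);ch=np.array([.5948,-.2494,0])
z=np.array([0,0,1])
for n,p in dict(rackfront_top=ch-.005*ex+.010*ey+.069*z,rackbottom=ch-.005*ex+.010*ey+.015*z,blockfront_top=ch-.015*ey+.045*z,blockfront_bot=ch-.015*ey+.015*z,baseR=ch-.04*ex-.053*ey+.015*z,baseC=ch-.04*ex+.015*z).items(): print(n,np.round(w2px(c,p)).tolist())
o=bot.get_obs()['eef_pos'];t=o+.118*ex;t[2]=o[2]-.024
for y in(0,.0155):
  for zz in(0,.03): print('tip',y,zz,np.round(w2px(c,t+y*ey+zz*z)).tolist())
"
```

```text
t: 6.7
eef_pos: [0.4567, -0.2522, 0.0803]
tool_rot: [-0.0, 1.0, -0.021, -0.0]
contact_force: [-0.4, -0.5, -0.1]
gripper_width: 0.353
grasp_force: 59.8
t 6.75 at [ 0.4573 -0.2516  0.0804] ytool -92.3 tilt [ 0.     0.001 -1.   ] shift [-0.0007 -0.      0.0384] turn 0.1 w 0.354 gf 59.8 F [ 0.8  0.7 -0.9] q7 -0.34
rackfront_top [[269.0, -31.0]]
rackbottom [[285.0, 19.0]]
blockfront_top [[336.0, -18.0]]
blockfront_bot [[334.0, 8.0]]
baseR [[404.0, 93.0]]
baseC [[305.0, 92.0]]
tip 0 0 [[320.0, 24.0]]
tip 0 0.03 [[319.0, -6.0]]
tip 0.0155 0 [[281.0, 24.0]]
tip 0.0155 0.03 [[271.0, -6.0]]
```

View pics/w2.png

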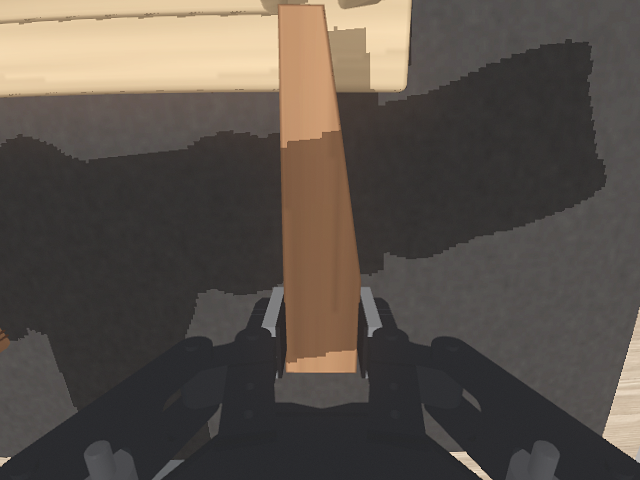

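Base corner at (407,91) against a predicted (404,93). The tip sits about 3 mm right and 4 mm short of the prediction, inside the clearance. Lowering and sliding in.

```bash
python3 -m inch '[[0,0,0.02,0],[0,0,0.0185,0],[0,0,0,0],[0.02,0,0,0],[0.02,0,0,0],[0.01,0,0.001,0],[0,0,0,0]]'; python3 -m inch '[[0.008,-0.001,0,0],[0.008,-0.001,0,0],[0.008,0,0,0],[0,0,0,0]]'; python3 -c "
from h import *
go([.4566+.0799,-.2515-.0034+.002,.04],-92.4)"
```

```text
t: 7.45
eef_pos: [0.5088, -0.2537, 0.0413]
tool_rot: [0.0, 1.0, -0.02, 0.001]
contact_force: [0.4, 0.8, -1.0]
gripper_width: 0.348
grasp_force: 59.8
t: 7.85
eef_pos: [0.5323, -0.2533, 0.0408]
tool_rot: [0.0, 1.0, -0.021, 0.0]
contact_force: [-0.6, 1.0, -1.3]
gripper_width: 0.352
grasp_force: 59.8
t 7.85 at [ 0.5323 -0.2533  0.0408] ytool -92.4 tilt [ 0.001 -0.    -1.   ] shift [ 0.0042 -0.0006  0.0008] turn 0.0 w 0.352 gf 59.8 F [-0.6  1.  -1.3] q7 -0.41
```

```bash
python3 -m inch '[[0.004,-0.0006,0.0008,0],[0.004,0,0,0],[0.003,0,0,0],[0,0,0,0]]'; python3 -c "
from h import *
go([.4566+.0799,-.2515-.0034+.002,.04],-92.4)"
```

```text
t: 8.25
eef_pos: [0.5412, -0.2529, 0.0395]
tool_rot: [-0.0, 1.0, -0.021, -0.001]
contact_force: [-3.7, 0.7, -2.0]
gripper_width: 0.348
grasp_force: 59.6
t 8.25 at [ 0.5412 -0.2529  0.0395] ytool -92.4 tilt [-0.002  0.001 -1.   ] shift [-0.0047  0.0002 -0.0005] turn -0.0 w 0.348 gf 59.6 F [-3.7  0.7 -2. ] q7 -0.42
```

Contact at the channel sides (−3.7 N). Releasing and going to the mallet.

```bash
python3 -m inch '[[0,0,0,0],[0,0,0,0],[0,0,0,0],[0,0,-0.04,0],[0,0,-0.045,0],[0,0,-0.045,0],[-0.0153,-0.034,-0.02,0],[-0.0153,-0.034,0,0],[-0.0153,-0.034,0,0],[-0.0153,-0.034,0,0],[-0.0153,-0.034,0,0],[-0.0153,-0.034,0,0]]' 0.06;  python3 -m inch '[[0,0,0,-7.4],[0,0,0,-7.5],[0,0,0,-7.4],[0,0,0,0]]'; python3 -c "
from h import *
c=cam('wrist');save(c,'w3.png');go([.4298,.024,.11],-70.1)
d=np.array([.9403,.3404,0]);m=np.array([.4298,.024,0]);n=np.array([-.3404,.9403,0])
print(np.round(w2px(c,[m+a*.047*d+b*.027*n+[0,0,.054] for a in(1,-1) for b in(1,-1)]+[m+a*.014*d+b*.012*n+[0,0,.145] for a in(1,-1) for b in(1,-1)])).tolist())
c=cam('top');save(c,'t3.png',(400,140,500,240),5)"
```

```text
t: 9.45
eef_pos: [0.4587, -0.0441, 0.1901]
tool_rot: [0.0, 1.0, -0.022, 0.0]
contact_force: [1.3, 1.1, 0.4]
gripper_width: 0.704
grasp_force: 0.0
t: 9.85
eef_pos: [0.4594, -0.0451, 0.1905]
tool_rot: [-0.001, 0.985, 0.173, 0.001]
contact_force: [-0.3, 0.7, -0.0]
gripper_width: 0.698
grasp_force: 0.0
t 9.9 at [ 0.4593 -0.0452  0.1903] ytool -70.3 tilt [ 0.001  0.002 -1.   ] shift [-0.0046 -0.075   0.0804] turn -0.2 w 0.698 gf 0.0 F [0.3 0.8 0.2] q7 -0.58
[[192.0, 181.0], [260.0, 180.0], [204.0, 290.0], [266.0, 290.0], [165.0, 260.0], [208.0, 260.0], [172.0, 306.0], [212.0, 306.0]]
```

View pics/w3.png

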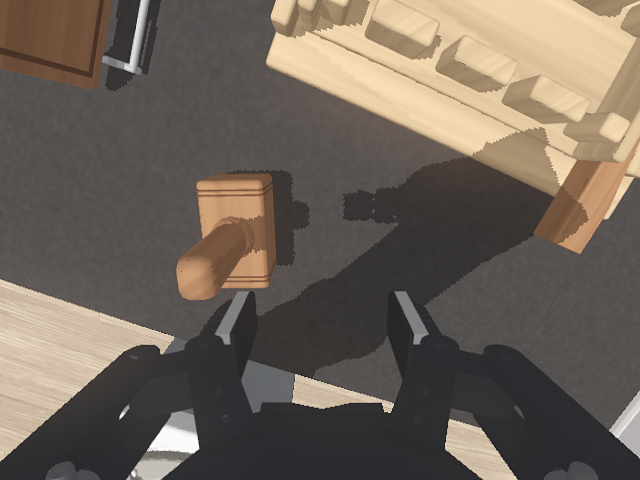

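View pics/t3.png

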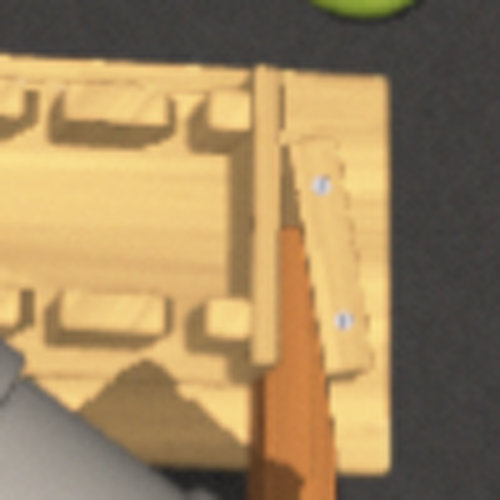

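The wedge is in the channel in front of the slanted block. The mallet handle top is at px (198,275), about 5 mm right of the prediction. Correcting and descending.

```bash
python3 -m inch '[[-0.001,-0.036,0,0],[-0.002,-0.034,0,0],[0,0,0,0],[0,0,0.04,0],[0,0,0.04,0],[0,0,0,0]]'; python3 -m inch '[[0,0,0,0],[0,0,0,0],[0,0,0,0],[0,0,0,0],[0,0,0,0],[0,0,0,0],[0,0,0,0]]' 0 120;  python3 -c "
from h import *
go([.45,.024,.11],-70.1)"
```

```text
t: 10.55
eef_pos: [0.4298, 0.0192, 0.107]
tool_rot: [-0.0, 0.985, 0.171, -0.004]
contact_force: [-0.4, 0.2, 0.6]
gripper_width: 0.696
grasp_force: 0.0
t: 11.25
eef_pos: [0.4337, 0.019, 0.1115]
tool_rot: [0.0, 0.985, 0.172, 0.002]
contact_force: [-2.4, -0.7, 8.3]
gripper_width: 0.27
grasp_force: 116.8
t 11.25 at [0.4337 0.019  0.1115] ytool -70.2 tilt [ 0.003  0.    -1.   ] shift [0.017  0.0008 0.0016] turn -0.1 w 0.27 gf 116.8 F [-2.4 -0.7  8.3] q7 -0.61
```

```bash
python3 -m inch '[[0,0,-0.04,0],[0,0,-0.02,0],[-0.015,0.042,0,0],[-0.015,0.042,0,0],[-0.015,0.042,0,0],[-0.015,0.042,0,0],[-0.015,0.042,0,0],[-0.015,0.042,0,0],[0,0,0,7.5],[0,0,0,7.4],[0,0,0,7.4],[0,0,0,0]]';  python3 -c "
from h import *
go([.435,-.250,.136],-92.4);c=cam('wrist');save(c,'w4.png')"
```

```text
t: 12.45
eef_pos: [0.4333, -0.2484, 0.1704]
tool_rot: [0.001, 1.0, -0.022, -0.0]
contact_force: [0.3, 0.2, -2.7]
gripper_width: 0.27
grasp_force: 118.1
t 12.45 at [ 0.4333 -0.2484  0.1704] ytool -92.5 tilt [-0.    -0.001 -1.   ] shift [0.0018 0.0015 0.0344] turn -0.1 w 0.27 gf 118.1 F [ 0.3  0.2 -2.7] q7 -0.52
```

View pics/w4.png

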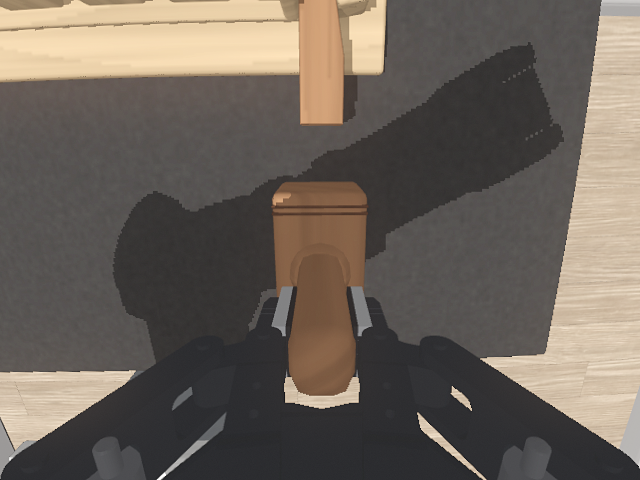

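Mallet head (275–367, 195) lines up with the wedge end (300–343, 123). Lowering and tapping.

```bash
python3 -m inch '[[0,0.0015,0.02,0],[0,0,0.0145,0],[0.02,0,0,0],[0.02,0,0,0],[0.012,0,0,0],[-0.008,0,0,0],[0.02,0,0,0]]';  python3 -c "
from h import *
go([.498,-.2513,.136],-92.4)"
```

```text
t: 13.2
eef_pos: [0.4923, -0.2526, 0.1354]
tool_rot: [-0.001, 1.0, -0.022, -0.002]
contact_force: [-14.1, 5.3, 6.4]
gripper_width: 0.271
grasp_force: 119.7
t 13.2 at [ 0.4923 -0.2526  0.1354] ytool -92.6 tilt [-0.005  0.002 -1.   ] shift [ 0.0057 -0.0015 -0.0006] turn -0.2 w 0.271 gf 119.7 F [-14.1   5.3   6.4] q7 -0.53
```

```bash
python3 -m inch '[[-0.01,0,0,0],[0.018,0,0,0],[0,0,0,0]]'; python3 -m inch '[[-0.01,0,0,0],[0.014,0,0,0],[0,0,0,0]]';  python3 -m inch '[[-0.01,0,0,0],[0.014,0,0,0],[0,0,0,0]]'; python3 -c "
from h import *
go([.498,-.2513,.136],-92.4)"
```

```text
t: 13.5
eef_pos: [0.5041, -0.2525, 0.1354]
tool_rot: [-0.0, 1.0, -0.021, -0.0]
contact_force: [-2.5, 0.5, -3.1]
gripper_width: 0.26
grasp_force: 118.6
t: 13.8
eef_pos: [0.5081, -0.2532, 0.1357]
tool_rot: [0.0, 1.0, -0.021, -0.0]
contact_force: [-2.1, 0.6, -1.6]
gripper_width: 0.266
grasp_force: 118.7
t: 14.1
eef_pos: [0.5117, -0.2532, 0.1355]
tool_rot: [-0.0, 1.0, -0.021, -0.001]
contact_force: [-4.6, 0.6, -1.3]
gripper_width: 0.267
grasp_force: 119.0
t 14.1 at [ 0.5117 -0.2532  0.1355] ytool -92.5 tilt [-0.001  0.    -1.   ] shift [-0.0137 -0.0013 -0.0005] turn -0.1 w 0.267 gf 119.0 F [-4.6  0.6 -1.3] q7 -0.55
```

```bash
for i in 1; do python3 -m inch '[[-0.01,0,0,0],[0.015,0,0,0],[0,0,0,0]]'; python3 -m inch '[[-0.01,0,0,0],[0.014,0,0,0],[0,0,0,0]]'; done; python3 -c "
from h import *
go([.498,-.2513,.136],-92.4);c=cam('wrist');save(c,'w5.png')
ch=np.array([.5948,-.2494,0]);ex=np.array([.9991,-.0426,0])
print(w2px(c,[ch-.05*ex+[0,0,.045],ch-.04*ex+[0,0,.015],ch-.053*ex+[0,0,.045]]))"
```

```text
t: 14.4
eef_pos: [0.516, -0.2536, 0.1353]
tool_rot: [-0.0, 1.0, -0.022, -0.001]
contact_force: [-5.5, -0.0, -1.6]
gripper_width: 0.262
grasp_force: 119.0
t: 14.7
eef_pos: [0.52, -0.2537, 0.1353]
tool_rot: [-0.0, 1.0, -0.022, -0.001]
contact_force: [-4.2, -0.1, -0.5]
gripper_width: 0.263
grasp_force: 119.0
t 14.7 at [ 0.52   -0.2537  0.1353] ytool -92.5 tilt [-0.002  0.    -1.   ] shift [-0.0221 -0.0015 -0.0006] turn -0.1 w 0.263 gf 119.0 F [-4.2 -0.1 -0.5] q7 -0.56
[[309.59030492 215.41947331]
 [310.72971365 193.22112885]
 [309.64095032 219.81763257]]
```

View pics/w5.png

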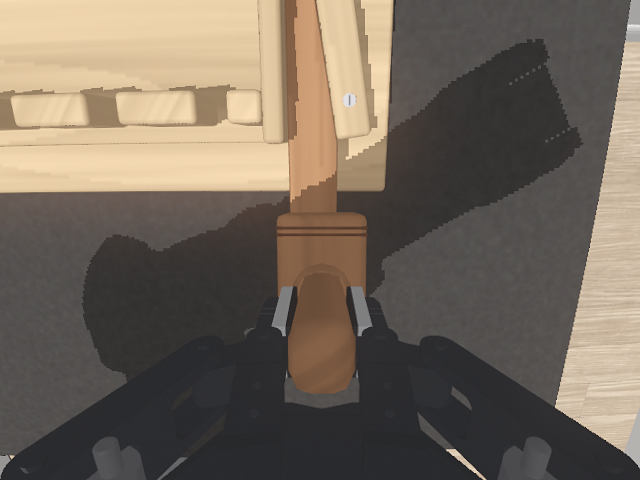

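The wedge is nearly home. The base front edge is at row 192 and the mallet face at about row 213. Continuing the taps until the force climbs.

```bash
python3 -m inch '[[-0.01,0,0,0],[0.015,0,0,0],[0,0,0,0]]'; python3 -m inch '[[-0.01,0,0,0],[0.014,0,0,0],[0,0,0,0]]';  python3 -m inch '[[-0.01,0,0,0],[0.014,0,0,0],[0,0,0,0]]'
```

```text
t: 15.05
eef_pos: [0.5251, -0.2536, 0.1353]
tool_rot: [-0.0, 1.0, -0.021, -0.001]
contact_force: [-5.0, 1.2, 0.5]
gripper_width: 0.267
grasp_force: 119.1
t: 15.35
eef_pos: [0.5292, -0.2539, 0.1354]
tool_rot: [-0.0, 1.0, -0.021, -0.001]
contact_force: [-5.1, 0.3, 0.6]
gripper_width: 0.27
grasp_force: 119.1
t: 15.65
eef_pos: [0.5325, -0.2545, 0.1353]
tool_rot: [0.0, 1.0, -0.022, -0.001]
contact_force: [-5.6, 0.2, -0.1]
gripper_width: 0.266
grasp_force: 119.1
```

```bash
python3 -m inch '[[-0.03,0,0,0],[-0.03,0,0,0],[0,0,0,0]]'; python3 -c "
from h import *
c=cam('wrist');save(c,'w6.png')
c=cam('side');a=c['color'];
import numpy as np
b=np.array(a);s=b[200:360,230:470,::-1];cv2.imwrite('pics/s6.png',cv2.resize(s,None,fx=3.3,fy=3.3,interpolation=2))"
```

```text
t: 15.95
eef_pos: [0.47, -0.2514, 0.1352]
tool_rot: [-0.001, 1.0, -0.024, -0.001]
contact_force: [0.3, -0.7, -2.8]
gripper_width: 0.267
grasp_force: 118.6
```

View pics/w6.png

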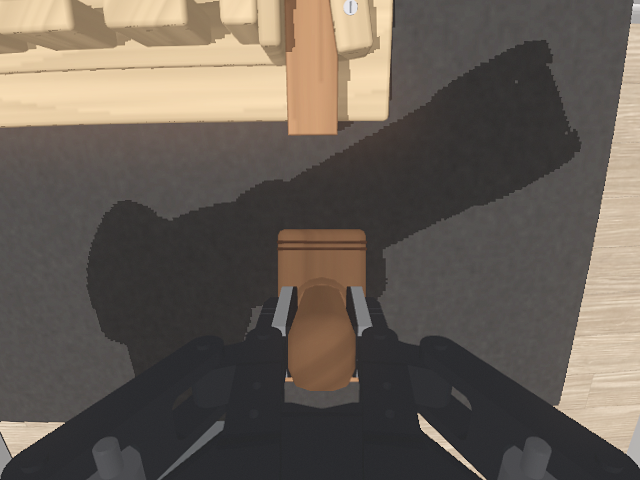

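View pics/s6.png

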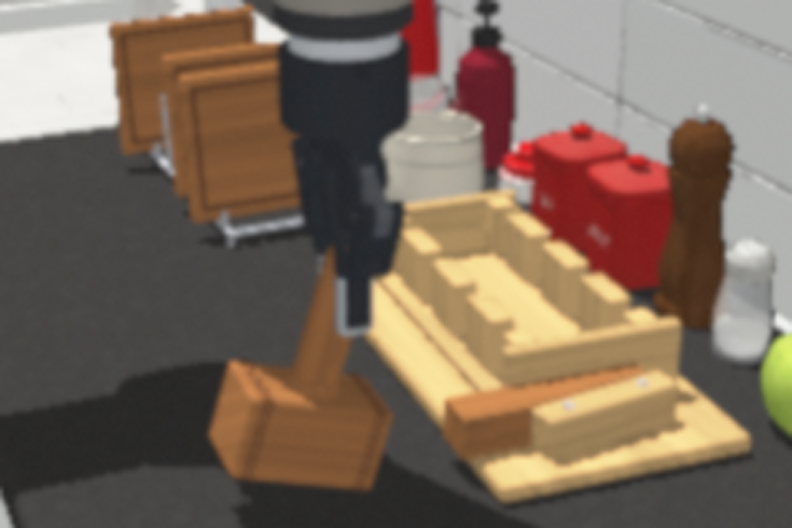

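The mallet has swung back about 20° in the grip and the wedge is nearly home. I'll measure how far it is still proud.

```bash
python3 - <<'E'
from h import *
c=cam('wrist')
ex=np.array([.9991,-.0426,0])
e=px2w(c,[(312,135)],.045)[0];b=px2w(c,[(283,123),(388,120)],.015)
print(e,b,"proud",(b.mean(0)-e)@ex)
# rack end board front top corner vs slots: rack gap from wrist not visible; use top cam
t=cam('top');save(t,'t4.png',(310,140,410,240),5)
go([.435,-.14,.14],-92.4)
E
```

```text
[ 0.5510159  -0.24901659  0.045     ] [[ 0.56042541 -0.22830647  0.015     ]
 [ 0.55924895 -0.30213026  0.015     ]] proud 0.00950353748583108
t 16.15 at [ 0.4761 -0.2513  0.1358] ytool -92.4 tilt [ 0.002 -0.    -1.   ] shift [-0.0457 -0.1095 -0.0043] turn -0.0 w 0.259 gf 118.6 F [-1.1  0.5 -2.5] q7 -0.51
```

View pics/t4.png

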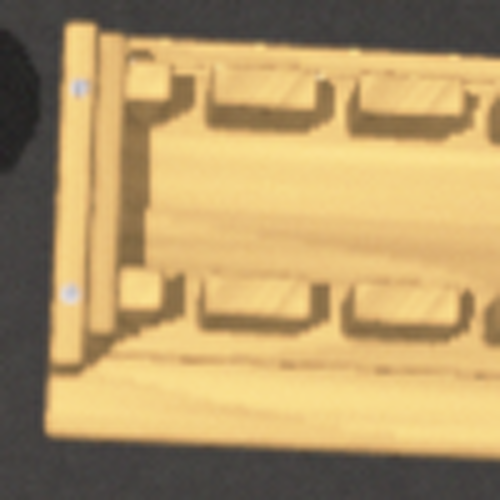

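The wedge is 9.5 mm proud against the expected 10 mm, so it is at its stop, and the rack touches the fence. I'll right the mallet on the worktop with a light grip, regrip, and give confirming taps.

```bash
python3 -m inch '[[0,0,0,0],[0,0,0,0],[0,0,0.008,0],[0,0,0.006,0],[-0.01,0,0.003,0],[-0.01,0,0.003,0],[-0.01,0,0.003,0],[0,0,0,0]]' - 20; python3 -m inch '[[0,0,0,0],[0,0,0,0],[0,0,0,0],[0,0,0,0],[0,0,0,0]]' 0.04;  python3 -c "
from h import *
c=cam('side');s=c['color'][250:370,240:400,::-1];cv2.imwrite('pics/s7.png',cv2.resize(s,None,fx=4,fy=4,interpolation=2))
go([.435,-.14,.11],-92.4)"
```

```text
t: 16.95
eef_pos: [0.4464, -0.2507, 0.1142]
tool_rot: [-0.0, 1.0, -0.022, 0.003]
contact_force: [0.6, 4.3, 17.2]
gripper_width: 0.265
grasp_force: 121.2
t: 17.45
eef_pos: [0.4451, -0.2502, 0.1123]
tool_rot: [0.0, 1.0, -0.021, -0.0]
contact_force: [-0.2, -0.0, 0.5]
gripper_width: 0.464
grasp_force: 0.0
t 17.5 at [ 0.4451 -0.2502  0.1123] ytool -92.5 tilt [-0. -0. -1.] shift [-0.0148 -0.1097  0.0023] turn -0.1 w 0.471 gf 0.0 F [-0.2  0.7  0.4] q7 -0.45
```

View pics/s7.png

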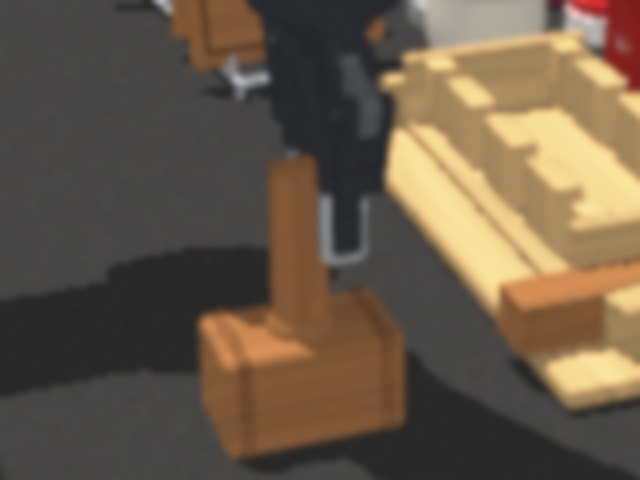

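The mallet stands upright, but the handle (crop 300,160) is behind the fingers. The foot corners at crop (235,458) and (405,425) give its position directly.

```bash
python3 - <<'E'
from h import *
c=cam('side')
f=lambda p: np.array(p,float)/4+[240,250]
print("foot -y edge",px2w(c,f([(240,458),(403,428)]),0).round(4).tolist())
print("handle top front edge centre",px2w(c,f([(293,160)]),.143).round(4).tolist())
print("head top corner",px2w(c,f([(200,320),(360,290)]),.052).round(4).tolist())
w=cam('wrist');im=w['color'].astype(int)
print([(r,*im[r,321]) for r in range(180,400,10)])
go([.415,-.25,.112],-92.4)
E
```

```text
foot -y edge [[0.3876, -0.275, 0.0], [0.4727, -0.2812, 0.0]]
handle top front edge centre [[0.4295, -0.2466, 0.143]]
head top corner [[0.3847, -0.2251, 0.052], [0.4713, -0.2276, 0.052]]
[(180, np.int64(58), np.int64(56), np.int64(54)), (190, np.int64(55), np.int64(52), np.int64(48)), (200, np.int64(53), np.int64(52), np.int64(51)), (210, np.int64(114), np.int64(82), np.int64(60)), (220, np.int64(126), np.int64(91), np.int64(66)), (230, np.int64(85), np.int64(59), np.int64(45)), (240, np.int64(131), np.int64(94), np.int64(69)), (250, np.int64(129), np.int64(93), np.int64(68)), (260, np.int64(130), np.int64(94), np.int64(69)), (270, np.int64(121), np.int64(87), np.int64(63)), (280, np.int64(111), np.int64(79), np.int64(58)), (290, np.int64(111), np.int64(82), np.int64(59)), (300, np.int64(112), np.int64(82), np.int64(60)), (310, np.int64(114), np.int64(83), np.int64(61)), (320, np.int64(112), np.int64(81), np.int64(60)), (330, np.int64(112), np.int64(83), np.int64(60)), (340, np.int64(112), np.int64(82), np.int64(59)), (350, np.int64(114), np.int64(83), np.int64(60)), (360, np.int64(115), np.int64(84), np.int64(62)), (370, np.int64(124), np.int64(91), np.int64(67)), (380, np.int64(133), np.int64(97), np.int64(71)), (390, np.int64(135), np.int64(100), np.int64(73))]
t 17.6 at [ 0.4453 -0.2502  0.1124] ytool -92.4 tilt [-0. -0. -1.] shift [-0.0302  0.0011  0.0004] turn -0.0 w 0.47 gf 0.0 F [ 0.3  1.2 -0.7] q7 -0.45
```

```bash
python3 -m inch '[[-0.0155,0,0,0],[0,0,0.005,0],[0,0,0,0]]'; python3 -m inch '[[0,0,0,0],[0,0,0,0],[0,0,0,0],[0,0,0,0],[0,0,0,0],[0,0,-0.02,0],[0.005,0,0,0],[0,0,0,0]]' 0 120; python3 -c "
from h import *
go([.50,-.2513,.126],-92.4)
c=cam('wrist');im=c['color'].astype(int)
for col in(305,320): 
  s=im[:,col];print(col,[r for r in range(1,300) if abs((s[r]-s[r-1]).sum())>60])
"
```

```text
t: 17.9
eef_pos: [0.4298, -0.2492, 0.107]
tool_rot: [-0.0, 1.0, -0.022, -0.0]
contact_force: [0.7, 0.4, -1.0]
gripper_width: 0.465
grasp_force: 0.0
t: 18.7
eef_pos: [0.4357, -0.2493, 0.1271]
tool_rot: [-0.0, 1.0, -0.021, 0.0]
contact_force: [0.3, -0.6, -3.5]
gripper_width: 0.265
grasp_force: 118.1
t 18.7 at [ 0.4357 -0.2493  0.1271] ytool -92.4 tilt [ 0.001  0.    -1.   ] shift [ 0.0643 -0.0007  0.0012] turn 0.0 w 0.265 gf 118.1 F [ 0.3 -0.6 -3.5] q7 -0.46
305 [72, 181]
320 [72, 81, 82, 152, 181, 209, 213]
```

```bash
cat > wedge.py <<'E'
from h import *
c=cam('wrist');im=c['color'].astype(int)
ex=np.array([.9991,-.0426,0]);ch=np.array([.5948,-.2494,0])
def edge(col,z,ok):
    s=im[:,col].sum(1);r=[r for r in range(5,260) if s[r-2]-s[r+1]>60]
    return [(q,round(float((px2w(c,[(col,q)],z)[0]-ch)@ex),4)) for q in r]
for col in(305,318): print("wedge",edge(col,.045,0))
for col in(240,270,370): print("base",edge(col,.015,0))
go([.44,-.2493,.126],-92.4)
E
python3 wedge.py; python3 -m inch '[[0.032,0,0,0],[0.042,0,0,0],[-0.03,0,0,0],[0.03,0,0,0],[0.005,0,0,0]]'; python3 -m inch '[[-0.03,0,0,0],[0.035,0,0,0],[0.004,0,0,0]]'; python3 -m inch '[[-0.035,0,0,0],[-0.035,0,0,0],[0,0,0,0],[0,0,0,0]]'; python3 wedge.py
```

```text
wedge [(69, -0.0474), (70, -0.0479), (71, -0.0485), (72, -0.049), (160, -0.0984), (161, -0.099), (205, -0.1262), (206, -0.1269), (212, -0.1307), (213, -0.1314)]
wedge [(69, -0.0474), (70, -0.0479), (71, -0.0485), (72, -0.049), (79, -0.0527), (153, -0.0942), (154, -0.0948), (205, -0.1262), (206, -0.1269), (212, -0.1307), (213, -0.1314)]
base [(62, -0.0375), (63, -0.0381), (64, -0.0387), (65, -0.0393), (66, -0.0399), (67, -0.0405), (179, -0.1133), (180, -0.114)]
base [(61, -0.0371), (62, -0.0377), (63, -0.0383), (64, -0.0389), (65, -0.0395), (66, -0.0401), (67, -0.0407), (163, -0.1022), (164, -0.1029)]
base [(62, -0.0377), (63, -0.0383), (64, -0.0389), (65, -0.0395), (66, -0.0401), (67, -0.0407), (68, -0.0413), (128, -0.0788), (129, -0.0795), (130, -0.0801)]
t 18.8 at [ 0.4346 -0.2492  0.1267] ytool -92.4 tilt [-0.001  0.001 -1.   ] shift [ 0.0054 -0.0001  0.0007] turn -0.0 w 0.267 gf 118.1 F [-0.4  0.  -2.7] q7 -0.46
t: 19.3
eef_pos: [0.5139, -0.2523, 0.1261]
tool_rot: [-0.001, 1.0, -0.021, -0.001]
contact_force: [-8.9, 0.9, 1.4]
gripper_width: 0.264
grasp_force: 119.5
t: 19.6
eef_pos
[... 691 characters left out ...]
11), (33, -0.0017), (92, -0.0372), (93, -0.0379), (94, -0.0385), (95, -0.0391), (96, -0.0397), (97, -0.0404), (185, -0.0992), (189, -0.1021)]
base [(5, 0.0142), (6, 0.0136), (32, -0.0013), (33, -0.0019), (91, -0.0368), (92, -0.0374), (93, -0.038), (94, -0.0386), (95, -0.0393), (96, -0.0399), (97, -0.0405), (172, -0.0901), (173, -0.0908)]
base [(10, 0.0113), (11, 0.0108), (12, 0.0102), (13, 0.0096), (92, -0.0374), (93, -0.038), (94, -0.0387), (95, -0.0393), (96, -0.0399), (97, -0.0405), (132, -0.063), (133, -0.0637), (134, -0.0644)]
t 20.05 at [ 0.4541 -0.2506  0.1278] ytool -92.4 tilt [ 0.002 -0.    -1.   ] shift [-0.0142 -0.0007  0.0018] turn 0.0 w 0.267 gf 119.2 F [ 0.2  0.3 -2.7] q7 -0.48
```

The wedge didn't move under 14 N (9 mm proud), so it's home. Putting the mallet down.

```bash
python3 -m inch '[[0,0,0.006,0],[-0.008,0,0.004,0],[-0.008,0,0.004,0],[-0.008,0,0.004,0],[0,0,0.002,0],[0,0,0,0],[0,0,0,0]]' - 20; python3 -m inch '[[0,0,0,0],[0,0,0,0],[0,0,0,0],[0,0,0,0]]' 0.06;python3 -m inch '[[0,0,-0.04,0],[0,0,-0.04,0],[0,0,-0.02,0],[0,0,0,0]]' ; python3 - <<'E'
from h import *
go([.5,.2,.24],87.6)
c=cam('side');hsv=cv2.cvtColor(c['color'],cv2.COLOR_RGB2HSV)
m=cv2.inRange(hsv,(5,110,40),(18,255,220))[270:375,250:365]
n,l,s,ce=cv2.connectedComponentsWithStats(m)
for k in range(1,n):
    if s[k,4]>150: 
        print(s[k],ce[k].round()); y0,h=s[k,1],s[k,3]
        for r in range(y0,y0+h,4):
            xs=np.where(l[r]==k)[0]; print(r+270,xs.min()+250,xs.max()+250,end='; ')
x0=np.array([.43,-.251,0])
print(w2px(c,[x0+[0,0,.145],x0+[0,0,.054],[.383,-.276,0],[.477,-.28,0]]).round(1).tolist())
E
```

```text
t: 20.75
eef_pos: [0.4302, -0.2509, 0.1111]
tool_rot: [-0.001, 1.0, -0.022, 0.003]
contact_force: [-8.4, 9.2, 47.8]
gripper_width: 0.267
grasp_force: 126.0
t: 21.15
eef_pos: [0.4284, -0.2494, 0.1071]
tool_rot: [-0.0, 1.0, -0.021, -0.0]
contact_force: [-0.5, -0.2, 0.1]
gripper_width: 0.708
grasp_force: 0.0
t: 21.55
eef_pos: [0.43, -0.2504, 0.2095]
tool_rot: [0.001, 1.0, -0.021, 0.002]
contact_force: [1.2, 0.3, 0.8]
gripper_width: 0.703
grasp_force: 0.0
t 21.55 at [ 0.43   -0.2504  0.2095] ytool -92.4 tilt [ 0.004 -0.002 -1.   ] shift [ 0.0509 -0.4529 -0.031 ] turn -0.0 w 0.703 gf 0.0 F [1.2 0.3 0.8] q7 -0.56
[ 86   0  29  38 470] [103.  12.]
270 337 364; 274 337 364; 278 337 364; 282 338 363; 286 345 364; 290 349 364; 294 352 364; 298 356 364; 302 359 361; 306 363 364; [  32   21   52   75 2260] [57. 67.]
291 303 310; 295 299 312; 299 299 312; 303 299 312; 307 299 313; 311 299 313; 315 300 313; 319 300 313; 323 299 313; 327 300 326; 331 282 329; 335 282 331; 339 282 332; 343 282 332; 347 282 332; 351 283 333; 355 284 333; 359 286 327; 363 288 306; [[314.3, 289.9], [315.3, 330.8], [297.9, 365.3], [342.4, 356.2]]
```

The mallet is upright (handle columns 299–313 at every row). Next, the board height by triangulation from the saved first pictures.

```bash
python3 - <<'E'
from h import *
t=cam('top');s=cam('side')
def ray(c,uv):
    a=px2w(c,[uv],1.0)[0];b=px2w(c,[uv],0.)[0];return b,(a-b)/np.linalg.norm(a-b)
def tri(u,v):
    (p,d),(q,e)=ray(t,u),ray(s,v);k=np.linalg.lstsq(np.c_[d,-e],q-p,rcond=None)[0]
    return (p+k[0]*d+q+k[1]*e)/2,np.linalg.norm(p+k[0]*d-q-k[1]*e)
f=lambda p:np.array(p,float)/4+[120,120]
im=cv2.imread('pics/side0.png').astype(int)
for col in(290,300,310,320,328): print(col,[r for r in range(195,290) if abs((im[r+1,col]-im[r-1,col]).sum())>90])
print(tri(f((478,523)),(283,222)),tri(f((478,220)),(331,217)))
print(tri(f((78,543)),(265,207)),tri(f((80,243)),(306,205)))
for z in(.13,.14,.15): print(z,w2px(s,[.502,.2025,z]).round(1),w2px(s,[.652,.206,z]).round(1))
go([.577,.2045,.26],91.4)
E
```

```text
290 [196, 203, 204, 205, 221, 273, 274, 280, 281]
300 [202, 203, 204, 219, 220, 268, 269, 271, 272, 274]
310 [196, 197, 198, 204, 205, 206, 207, 212, 213, 214, 218, 266, 267, 269, 270, 271]
320 [200, 202, 203, 204, 211, 217, 264, 265, 267, 268, 269]
328 [216, 258, 264, 266, 267, 268, 280, 281, 282, 284, 285, 286, 287]
(array([0.50107461, 0.20169268, 0.14588011]), np.float64(0.000449690285614363)) (array([0.64985164, 0.20559758, 0.14133951]), np.float64(0.000306884155462919))
(array([0.49436304, 0.39374586, 0.14218914]), np.float64(0.007517968371284047)) (array([0.64079087, 0.40465269, 0.12980087]), np.float64(0.0005773882301061234))
0.13 [[283.4 227.2]] [[331.7 220.5]]
0.14 [[283.2 223.9]] [[331.7 217.3]]
0.15 [[283.1 220.5]] [[331.6 214. ]]
t 21.7 at [ 0.4284 -0.2489  0.2065] ytool -92.4 tilt [-0.001  0.001 -1.   ] shift [ 0.1292 -0.4593 -0.0533] turn -3.8 w 0.7 gf 0.0 F [-1.1  0.2 -0.3] q7 -0.56
```

```bash
python3 -m inch '[[0,0,-0.03,0],[0.013,-0.046,-0.002,0],[0.013,-0.046,-0.002,0],[0.013,-0.046,-0.002,0],[0.013,-0.046,-0.002,0],[0.013,-0.046,-0.002,0],[0.013,-0.046,-0.002,0],[0.013,-0.046,-0.002,0],[0.013,-0.046,-0.002,0],[0.013,-0.046,-0.002,0],[0.012,-0.046,-0.002,-3.8],[0,0,0,0]]' 0.045 30;  python3 - <<'E'
from h import *
go([.577,.2015,.122],91.4)
c=cam('wrist');print(w2px(c,[[.502,.2025,.143],[.652,.206,.143],[.577,.2042,.143]]).round().tolist())
g=c['color'].astype(int)
for r in(60,100,140,180,220): 
    s=g[r,:,0]-g[r,:,2];e=[k for k in range(2,638) if abs(s[k+1]-s[k-1])>25];print(r,e)
E
```

```text
t: 22.9
eef_pos: [0.5779, 0.2127, 0.2547]
tool_rot: [0.0, 1.0, 0.018, -0.001]
contact_force: [-0.3, 0.3, -0.2]
gripper_width: 0.529
grasp_force: 0.0
t 22.9 at [0.5779 0.2127 0.2547] ytool -87.9 tilt [-0.002 -0.    -1.   ] shift [-0.001   0.0112  0.1327] turn 0.7 w 0.529 gf 0.0 F [-0.3  0.3 -0.2] q7 -1.33
[[330.0, 331.0], [335.0, 138.0], [332.0, 243.0]]
60 [43, 44, 45, 46, 139, 140, 160, 161, 162, 170, 171, 499, 500]
100 []
140 [234, 235, 297, 329, 330, 359, 481]
180 [61, 62, 177, 178, 236, 237, 238, 297, 298, 326, 327, 328, 358, 473, 474]
220 [69, 70, 181, 182, 239, 240, 298, 326, 327, 356, 357]
```

```bash
python3 - <<'E'
from h import *
c=cam('wrist');g=c['color']
for r in (180,):
  print([(k,g[r,k].tolist()) for k in list(range(40,260,10))+list(range(264,380,5))])
for y in(.203,.269): print([w2px(c,p).round().tolist() for p in ([.63,y+.006,.143],[.63,y-.006,.141],[.63,y-.0285,.015])])
E
```

```text
[(40, [220, 216, 213]), (50, [217, 213, 209]), (60, [200, 154, 119]), (70, [120, 92, 73]), (80, [78, 61, 53]), (90, [102, 77, 60]), (100, [103, 75, 58]), (110, [102, 75, 57]), (120, [94, 70, 52]), (130, [96, 69, 51]), (140, [97, 70, 52]), (150, [104, 75, 55]), (160, [105, 76, 56]), (170, [103, 75, 56]), (180, [204, 203, 205]), (190, [55, 51, 49]), (200, [83, 77, 75]), (210, [80, 74, 74]), (220, [82, 78, 74]), (230, [113, 93, 80]), (240, [191, 143, 106]), (250, [76, 53, 42]), (264, [98, 70, 52]), (269, [94, 67, 50]), (274, [98, 72, 53]), (279, [101, 72, 53]), (284, [104, 75, 55]), (289, [108, 78, 57]), (294, [52, 48, 45]), (299, [54, 48, 46]), (304, [53, 48, 46]), (309, [56, 51, 49]), (314, [56, 51, 49]), (319, [78, 76, 73]), (324, [162, 120, 88]), (329, [201, 153, 113]), (334, [176, 131, 96]), (339, [85, 60, 46]), (344, [103, 73, 55]), (349, [101, 72, 53]), (354, [63, 52, 48]), (359, [53, 48, 47]), (364, [53, 50, 47]), (369, [48, 44, 43]), (374, [127, 125, 128]), (379, [78, 74, 74])]
[[[322.0, 169.0]], [[339.0, 169.0]], [[354.0, 159.0]]]
[[[228.0, 167.0]], [[246.0, 167.0]], [[292.0, 157.0]]]
```

Predicted board-top edges (322–339) match the picture (322–338). Descending and gripping.

```bash
python3 -m inch '[[-0.001,0.011,0.03,0.7],[0,0,0.04,0],[0,0,0.04,0],[0,0,0.023,0],[0,0,0,0]]'; python3 -m inch '[[0,0,0,0],[0,0,0,0],[0,0,0,0],[0,0,0,0],[0,0,0,0],[0,0,-0.01,0],[0,0,-0.02,0]]' 0 40; python3 -c "
from h import *
go([.577,.2015,.25],91.4)"
```

```text
t: 23.5
eef_pos: [0.5738, 0.1913, 0.1209]
tool_rot: [0.001, 1.0, 0.004, -0.003]
contact_force: [-0.3, -0.3, -0.2]
gripper_width: 0.527
grasp_force: 0.0
t: 24.2
eef_pos: [0.5757, 0.1905, 0.1543]
tool_rot: [0.002, 1.0, 0.005, -0.001]
contact_force: [-0.5, -5.2, -3.8]
gripper_width: 0.14
grasp_force: 38.3
t 24.2 at [0.5757 0.1905 0.1543] ytool -89.4 tilt [-0.002 -0.005 -1.   ] shift [ 0.0013 -0.0106 -0.0958] turn -0.8 w 0.14 gf 38.3 F [-0.5 -5.2 -3.8] q7 -1.24
```

```bash
python3 -m inch '[[0,0,-0.045,0],[0,0,-0.045,0],[0.0077,0.0388,0,3],[0.0077,0.0388,0,0],[0.0077,0.0388,0,0],[0.0077,0.0388,0,0],[0.0077,0.0388,0,0],[0.0077,0.0388,0,0],[0.0077,0.0388,0,0],[0.0077,0.0388,0,0],[0.0077,0.0388,0,0],[0.0077,0.0388,0,0]]' - 60; python3 -m inch '[[0,0,0,0],[0,0,0,0]]'; python3 - <<'E'
from h import *
go([.657,-.197,.16],87.6)
c=cam('wrist');g=c['color'];o=bot.get_obs()['eef_pos']
# slot rails: predicted px for slot3 front & rear rails; board bottom
ex=np.array([.9991,-.0426,0]);ey=np.array([.0426,.9991,0]);m=np.array([.6608,-.1091,0])+.005*ey
for k in range(4):
  y=.093-.062*k
  print(k,[w2px(c,m+a*ex+(y+b)*ey+[0,0,.068]).round().tolist()[0] for a in(.058,.045) for b in(-.0085,.0085)])
cv2.imwrite('pics/w8.png',g[:,:,::-1])
for r in range(0,240,12): print(r,[tuple(g[r,k].tolist()) for k in range(296,350,9)])
E
```

```text
t: 25.4
eef_pos: [0.6398, -0.1985, 0.2455]
tool_rot: [-0.0, 1.0, -0.021, 0.001]
contact_force: [0.7, 0.9, -1.4]
gripper_width: 0.132
grasp_force: 58.8
t: 25.6
eef_pos: [0.6392, -0.1986, 0.2454]
tool_rot: [0.0, 1.0, -0.022, 0.001]
contact_force: [0.7, 0.4, -1.6]
gripper_width: 0.13
grasp_force: 59.1
t 25.6 at [ 0.6392 -0.1986  0.2454] ytool -92.5 tilt [ 0.001 -0.    -1.   ] shift [ 0.0176 -0.0024  0.0854] turn -0.1 w 0.13 gf 59.1 F [ 0.7  0.4 -1.6] q7 -0.82
0 [[117.0, 139.0], [99.0, 139.0], [120.0, 154.0], [101.0, 154.0]]
1 [[186.0, 137.0], [167.0, 138.0], [188.0, 153.0], [169.0, 153.0]]
2 [[257.0, 137.0], [237.0, 137.0], [257.0, 152.0], [238.0, 152.0]]
3 [[328.0, 136.0], [308.0, 136.0], [328.0, 152.0], [308.0, 152.0]]
0 [(233, 230, 225), (218, 215, 211), (169, 166, 162), (52, 49, 48), (50, 48, 48), (87, 85, 81)]
12 [(226, 223, 219), (204, 202, 198), (161, 158, 154), (54, 51, 51), (53, 51, 51), (52, 49, 49)]
24 [(187, 184, 181), (172, 168, 164), (174, 171, 168), (63, 61, 60), (52, 50, 49), (51, 49, 49)]
36 [(192, 189, 187), (185, 182, 179), (177, 174, 170), (56, 53, 52), (67, 64, 64),
[... 912 characters left out ...]
221, 173, 130), (212, 163, 122), (189, 143, 106), (164, 140, 108)]
168 [(236, 209, 171), (183, 138, 101), (221, 173, 130), (213, 163, 122), (188, 143, 106), (229, 202, 165)]
180 [(238, 211, 173), (180, 134, 99), (220, 172, 130), (211, 163, 122), (189, 143, 105), (236, 210, 171)]
192 [(229, 203, 165), (176, 131, 96), (220, 171, 129), (211, 164, 122), (188, 143, 107), (225, 199, 161)]
204 [(220, 193, 155), (171, 126, 92), (219, 172, 130), (210, 163, 121), (188, 141, 105), (221, 195, 157)]
216 [(220, 193, 155), (166, 121, 88), (218, 168, 128), (210, 162, 121), (187, 141, 105), (149, 125, 97)]
228 [(149, 124, 95), (166, 124, 91), (217, 168, 126), (210, 162, 121), (186, 141, 103), (148, 126, 96)]
```

```bash
python3 - <<'E'
from h import *
c=cam('wrist');g=c['color'].astype(int);o=bot.get_obs()['eef_pos']
ex=np.array([.9991,-.0426,0]);ey=np.array([.0426,.9991,0])
for zz in(.018,-.112): print(zz,[w2px(c,o+.077*ex+b*ey+[0,0,zz]).round().tolist()[0] for b in(-.006,.006)])
for r in(132,138,145,149,165,240):
    s=g[r].sum(1);print(r,[k for k in range(80,420) if abs(s[k+1]-s[k-1])>55])
E
```

```text
0.018 [[337.0, 128.0], [299.0, 128.0]]
-0.112 [[328.0, 134.0], [311.0, 133.0]]
132 [80, 81, 82, 83, 111, 123, 124, 125, 131, 132, 137, 138, 173, 174, 179, 180, 181, 185, 195, 196, 199, 200, 228, 229, 242, 243, 244, 250, 251, 252, 261, 262, 283, 284, 285, 286, 294, 295, 308, 309, 316, 317, 325, 326, 346, 347, 349, 350, 351, 352]
138 [80, 81, 82, 83, 84, 112, 142, 143, 154, 155, 156, 202, 203, 211, 212, 265, 266, 275, 276, 312, 329, 330, 331, 332, 337, 338, 351]
145 [81, 82, 83, 85, 86, 102, 103, 104, 105, 106, 124, 125, 126, 171, 172, 173, 174, 192, 193, 194, 240, 241, 242, 243, 252, 262, 263, 304, 305, 306, 307, 337, 338, 339, 340, 341, 354]
149 [82, 83, 84, 85, 86, 87, 103, 104, 105, 106, 107, 124, 125, 126, 171, 172, 173, 174, 193, 194, 240, 241, 242, 243, 262, 263, 302, 303, 304, 305, 306, 337, 339, 341, 354]
165 [85, 86, 87, 88, 116, 127, 128, 129, 302, 303, 304, 305, 306, 336, 337, 339, 340, 348, 349, 367, 368, 379, 380, 381]
240 [89, 90, 91, 99, 100, 101, 102, 103, 104, 119, 120, 121, 122, 139, 140, 182, 183, 184, 185, 199, 200, 201, 246, 247, 248, 249, 260, 261, 266, 268, 304, 305, 306, 307, 324, 325, 338, 339, 351, 364, 365, 388, 389, 418, 419]
```

Slots seem about 3 mm right of the prediction. I'll check tightness by comparing rack features between the first top image and the earlier tap image.

```bash
python3 - <<'E'
from h import *
a=cv2.imread('pics/top0.png');c=cam('top');n=c['color'][:,:,::-1].copy()
b=a.copy();b[140:240,310:410]=cv2.resize(cv2.imread('pics/t4.png'),(100,100),interpolation=cv2.INTER_AREA)
def m(x,box):
    x0,y0,x1,y1=box;k=4
    T=cv2.resize(a[y0:y1,x0:x1],None,fx=k,fy=k,interpolation=2);S=cv2.resize(x[y0-6:y1+6,x0-8:x1+8],None,fx=k,fy=k,interpolation=2)
    r=cv2.matchTemplate(S,T,cv2.TM_CCOEFF_NORMED);_,v,_,l=cv2.minMaxLoc(r);return (l[0]/k-8,l[1]/k-6,round(v,3))
for name,box in dict(fence_front=(319,205,331,232),railblk1=(352,195,376,210),railblk2=(380,195,398,210),rear1=(352,152,376,168)).items(): print(name,m(b,box),m(n,box))
E
```

```text
fence_front (0.0, 0.0, 0.993) (0.0, 0.0, 0.991)
railblk1 (-2.5, 0.0, 0.991) (-2.75, -0.25, 0.75)
railblk2 (-2.0, 0.0, 0.989) (-8.0, -6.0, 0.074)
rear1 (-2.25, -0.25, 0.985) (-2.5, -0.25, 0.985)
```

Rack features shifted 2.25–2.5 px (5 mm), so the rack is tight. Lowering board 1 into slot 3.

```bash
python3 -m inch '[[0.0176,-0.0004,0,0],[0,0,0.03,0],[0,0,0.03,0],[0,0,0.01,0],[0,0,0.01,0],[0,0,0,0]]'; python3 -c "
from h import *
go([.657,-.199,.132],87.6)"
```

```text
t: 26.35
eef_pos: [0.6572, -0.1961, 0.1639]
tool_rot: [-0.0, 1.0, -0.02, -0.001]
contact_force: [-0.6, -0.0, -1.1]
gripper_width: 0.132
grasp_force: 59.3
t 26.35 at [ 0.6572 -0.1961  0.1639] ytool -92.3 tilt [-0.001  0.001 -1.   ] shift [-0.0001  0.0029  0.0319] turn 0.1 w 0.132 gf 59.3 F [-0.6 -0.  -1.1] q7 -0.78
```

```bash
python3 -m inch '[[0,0.0015,0.01,0],[0,0,0.01,0],[0,0,0,0]]'; python3 -m inch '[[0,0,0.006,0],[0,0,0.004,0],[0,0,0,0]]';  python3 -c "
from h import *
go([.657,-.199,.132],87.6)"
```

```text
t: 26.65
eef_pos: [0.6566, -0.1982, 0.1431]
tool_rot: [-0.001, 1.0, -0.021, -0.001]
contact_force: [-0.2, 0.4, -1.8]
gripper_width: 0.131
grasp_force: 59.3
t: 26.95
eef_pos: [0.6576, -0.1993, 0.1354]
tool_rot: [0.0, 1.0, -0.021, 0.001]
contact_force: [-1.4, -0.4, 4.8]
gripper_width: 0.134
grasp_force: 60.0
t 26.95 at [ 0.6576 -0.1993  0.1354] ytool -92.4 tilt [ 0.001 -0.    -1.   ] shift [-0.0006 -0.0003  0.0034] turn 0.0 w 0.134 gf 60.0 F [-1.4 -0.4  4.8] q7 -0.76
```

```bash
python3 -m inch '[[0,0,0,0],[0,0,0,0],[0,0,0,0],[0,0,-0.03,0],[0,0,-0.04,0],[0,0,-0.05,0]]' 0.03; python3 -m inch '[[-0.0096,-0.0461,0,0],[-0.0096,-0.0461,0,0],[-0.0096,-0.0461,0,0],[-0.0096,-0.0461,0,0],[-0.0096,-0.0461,0,0],[-0.0096,-0.0461,0,0],[-0.0096,-0.0461,0,0],[-0.0096,-0.0461,0,0],[-0.0096,-0.0461,0,0],[-0.0096,-0.0461,0,0],[0,0,0,-3.8],[0,0,0,0]]' 0.045 40;  cat > bd.py <<'E'
from h import *
import sys
y,x=float(sys.argv[1]),float(sys.argv[2])
o=np.mean([bot.get_obs()['eef_pos'] for _ in range(5)],0)
go([x,y-.0025,.122],91.4)
c=cam('wrist');g=c['color'].astype(int)
print("pred",[w2px(c,[x+.05,y+b,.143]).round().tolist()[0] for b in(.006,-.006)])
r=int(w2px(c,[x+.05,y,.143])[0,1]);s=g[r,:,0]-g[r,:,2]
print(r,[k for k in range(150,500) if abs(s[k+1]-s[k-1])>25],[(k,int(g[r,k,0])) for k in range(300,350,4)])
E
python3 bd.py .2685 .581
```

```text
t: 27.55
eef_pos: [0.6564, -0.198, 0.2541]
tool_rot: [-0.0, 1.0, -0.021, -0.002]
contact_force: [1.2, 0.6, 0.4]
gripper_width: 0.347
grasp_force: 0.0
t: 28.75
eef_pos: [0.5797, 0.2676, 0.2542]
tool_rot: [0.0, 1.0, 0.015, -0.0]
contact_force: [0.4, -0.3, 0.5]
gripper_width: 0.525
grasp_force: 0.0
t 28.75 at [0.5797 0.2676 0.2542] ytool -88.3 tilt [-0. -0. -1.] shift [0.0013 0.0016 0.1322] turn 0.3 w 0.525 gf 0.0 F [ 0.4 -0.3  0.5] q7 -1.42
pred [[313.0, 172.0], [330.0, 172.0]]
171 [226, 312, 313, 348, 349] [(300, 78), (304, 79), (308, 77), (312, 90), (316, 197), (320, 199), (324, 186), (328, 118), (332, 91), (336, 96), (340, 93), (344, 102), (348, 76)]
```

```bash
python3 -m inch '[[0.001,0.001,0.03,0.3],[0,0,0.04,0],[0,0,0.04,0],[0,0,0.022,0],[0,0,0,0]]'; python3 -m inch '[[0,0,0,0],[0,0,0,0],[0,0,0,0],[0,0,0,0],[0,0,0,0],[0,0,-0.01,0],[0,0,-0.02,0],[0,0,-0.045,0],[0,0,-0.045,0]]' 0 40; python3 -c "
from h import *
go([.6594,-.137,.245],87.6)"
```

```text
t: 29.3
eef_pos: [0.5797, 0.2625, 0.1197]
tool_rot: [0.001, 1.0, 0.008, -0.002]
contact_force: [0.5, 0.8, -0.1]
gripper_width: 0.525
grasp_force: 0.0
t: 30.2
eef_pos: [0.5809, 0.2636, 0.2441]
tool_rot: [0.001, 1.0, 0.009, -0.0]
contact_force: [1.0, 1.3, -2.0]
gripper_width: 0.132
grasp_force: 39.7
t 30.2 at [0.5809 0.2636 0.2441] ytool -89.0 tilt [-0.001 -0.001 -1.   ] shift [ 0.0714  0.4019 -0.0005] turn 3.4 w 0.132 gf 39.7 F [ 1.   1.3 -2. ] q7 -1.42
```

```bash
python3 -m inch '[[0.0072,0.0402,0,0],[0.0072,0.0402,0,0],[0.0072,0.0402,0,0],[0.0072,0.0402,0,0],[0.0072,0.0402,0,0],[0.0072,0.0402,0,0],[0.0072,0.0402,0,0],[0.0072,0.0402,0,0],[0.0072,0.0402,0,0],[0.0072,0.0402,0,0],[0,0,0,3.4],[0,0,0,0]]' - 60; python3 - <<'E'
from h import *
for i in range(3): go([.6598,-.137,.165],87.6); c=cam('wrist')
g=c['color'].astype(int)
ex=np.array([.9991,-.0426,0]);ey=np.array([.0426,.9991,0]);m=np.array([.6608,-.1091,0])+.003*ey
for k in range(4): print(k,[w2px(c,m+.05*ex+(.093-.062*k+b)*ey+[0,0,.068]).round().tolist()[0] for b in(-.0085,.0085)])
r=int(w2px(c,m+.05*ex+[0,0,.068])[0,1]);s=g[r].sum(1);print(r,[k for k in range(80,480) if abs(s[k+1]-s[k-1])>55])
E
```

```text
t: 31.4
eef_pos: [0.661, -0.1379, 0.2436]
tool_rot: [0.0, 1.0, -0.022, 0.001]
contact_force: [0.5, 0.5, -1.1]
gripper_width: 0.13
grasp_force: 63.2
t 31.4 at [ 0.661  -0.1379  0.2436] ytool -92.5 tilt [ 0.001 -0.    -1.   ] shift [-0.0014 -0.0009  0.0786] turn -0.1 w 0.13 gf 63.2 F [ 0.5  0.5 -1.1] q7 -0.91
t 31.45 at [ 0.6614 -0.136   0.2432] ytool -92.3 tilt [ 0.001  0.    -1.   ] shift [-0.0016  0.0011  0.0782] turn 0.1 w 0.127 gf 63.2 F [ 0.4  0.5 -2.4] q7 -0.91
t 31.5 at [ 0.6615 -0.1348  0.2429] ytool -92.1 tilt [ 0.001  0.001 -1.   ] shift [-0.0017  0.0023  0.0779] turn 0.3 w 0.129 gf 63.2 F [ 0.2  0.7 -1.5] q7 -0.91
0 [[194.0, 168.0], [175.0, 169.0]]
1 [[264.0, 168.0], [244.0, 168.0]]
2 [[334.0, 169.0], [314.0, 169.0]]
3 [[403.0, 169.0], [384.0, 169.0]]
168 [118, 119, 120, 137, 138, 139, 140, 142, 143, 151, 152, 153, 154, 155, 156, 173, 174, 175, 176, 177, 194, 195, 196, 242, 243, 244, 245, 254, 264, 265, 302, 303, 304, 305, 306, 337, 338, 339, 340, 383, 384, 408, 410, 431]
```

```bash
python3 -m inch '[[-0.0015,0.0005,0.03,0],[0,0,0.03,0],[0,0,0.015,0],[0,0,0.008,0],[0,0,0,0]]'; python3 -m inch '[[0,0,0.008,0],[0,0,0.008,0],[0,0,0,0],[0,0,0,0]]';  python3 -c "
from h import *
go([.6598,-.137,.135],87.6)"
```

```text
t: 32.05
eef_pos: [0.6597, -0.1352, 0.159]
tool_rot: [-0.0, 1.0, -0.019, -0.001]
contact_force: [-0.1, 0.1, -1.4]
gripper_width: 0.131
grasp_force: 63.1
t: 32.45
eef_pos: [0.6598, -0.1361, 0.1435]
tool_rot: [-0.0, 1.0, -0.02, -0.0]
contact_force: [0.1, 0.1, -0.8]
gripper_width: 0.127
grasp_force: 63.2
t 32.45 at [ 0.6598 -0.1361  0.1435] ytool -92.3 tilt [-0.  0. -1.] shift [0.     0.0009 0.0085] turn 0.1 w 0.127 gf 63.2 F [ 0.1  0.1 -0.8] q7 -0.84
```

```bash
python3 -m inch '[[0,0.0005,0.005,0],[0,0,0.004,0],[0,0,0,0],[0,0,0,0]]'; python3 -m inch '[[0,0,0,0],[0,0,0,0],[0,0,0,0],[0,0,-0.03,0],[0,0,-0.04,0],[0,0,-0.05,0]]' 0.03;   python3 -c "
from h import *
go([.566,.395,.255],92.2)"
```

```text
t: 32.85
eef_pos: [0.6602, -0.137, 0.135]
tool_rot: [0.0, 1.0, -0.02, 0.001]
contact_force: [1.4, -1.2, 1.9]
gripper_width: 0.126
grasp_force: 63.7
t: 33.45
eef_pos: [0.6588, -0.1359, 0.2541]
tool_rot: [-0.0, 1.0, -0.02, -0.002]
contact_force: [1.2, -0.7, 0.1]
gripper_width: 0.361
grasp_force: 0.0
t 33.45 at [ 0.6588 -0.1359  0.2541] ytool -92.3 tilt [-0.003  0.001 -1.   ] shift [-1.136e-01 -5.268e-01 -2.000e-04] turn -4.5 w 0.361 gf 0.0 F [ 1.2 -0.7  0.1] q7 -0.92
```

```bash
python3 -m inch '[[-0.0095,-0.0439,0,0],[-0.0095,-0.0439,0,0],[-0.0095,-0.0439,0,0],[-0.0095,-0.0439,0,0],[-0.0095,-0.0439,0,0],[-0.0095,-0.0439,0,0],[-0.0095,-0.0439,0,0],[-0.0095,-0.0439,0,0],[-0.0095,-0.0439,0,0],[-0.0095,-0.0439,0,0],[-0.0095,-0.0439,0,0],[-0.0095,-0.0439,0,0]]' 0.045 40; python3 -m inch '[[0,0,0,-4.5],[0,0,0,0],[0,0,0,0]]';  python3 bd.py .398 .565
```

```text
t: 34.65
eef_pos: [0.5658, 0.3963, 0.2544]
tool_rot: [-0.0, 1.0, -0.02, -0.0]
contact_force: [0.7, 0.5, 0.1]
gripper_width: 0.527
grasp_force: 0.0
t: 34.95
eef_pos: [0.5668, 0.3929, 0.2546]
tool_rot: [0.0, 1.0, 0.018, 0.0]
contact_force: [0.1, -1.1, 0.0]
gripper_width: 0.526
grasp_force: 0.0
t 34.95 at [0.5668 0.3929 0.2546] ytool -88.0 tilt [ 0. -0. -1.] shift [-0.0018 -0.0027  0.1326] turn 0.6 w 0.526 gf 0.0 F [ 0.1 -1.1  0. ] q7 -1.6
pred [[308.0, 176.0], [325.0, 176.0]]
176 [306, 307, 308, 344, 345] [(300, 205), (304, 47), (308, 186), (312, 191), (316, 190), (320, 169), (324, 100), (328, 93), (332, 96), (336, 87), (340, 95), (344, 70), (348, 47)]
```

```bash
python3 -m inch '[[-0.002,-0.0025,0.03,0],[0,0,0.04,0],[0,0,0.04,0],[0,0,0.022,0],[0,0,0,0]]'; python3 -m inch '[[0,0,0,0],[0,0,0,0],[0,0,0,0],[0,0,0,0],[0,0,0,0],[0,0,-0.01,0],[0,0,-0.02,0],[0,0,-0.045,0],[0,0,-0.045,0]]' 0 40; python3 -c "
from h import *
go([.6624,-.075,.245],87.6)"
```

```text
t: 35.5
eef_pos: [0.563, 0.3946, 0.1192]
tool_rot: [0.001, 1.0, 0.018, -0.002]
contact_force: [-0.5, -0.2, -0.2]
gripper_width: 0.525
grasp_force: 0.0
t: 36.4
eef_pos: [0.5645, 0.3951, 0.2443]
tool_rot: [0.001, 1.0, 0.018, -0.0]
contact_force: [0.8, 0.9, -0.8]
gripper_width: 0.135
grasp_force: 40.5
t 36.4 at [0.5645 0.3951 0.2443] ytool -87.9 tilt [-0.    -0.001 -1.   ] shift [ 8.060e-02  4.734e-01 -1.000e-04] turn 4.5 w 0.135 gf 40.5 F [ 0.8  0.9 -0.8] q7 -1.6
```

```bash
python3 -m inch '[[0.0073,0.043,0,0],[0.0073,0.043,0,0],[0.0073,0.043,0,0],[0.0073,0.043,0,0],[0.0073,0.043,0,0],[0.0073,0.043,0,0],[0.0073,0.043,0,0],[0.0073,0.043,0,0],[0.0073,0.043,0,0],[0.0073,0.043,0,0],[0.0073,0.043,0,0],[0,0,0,4.5]]' - 60; python3 -m inch '[[0,0,0,0],[0,0,0,0]]'; python3 - <<'E'
from h import *
for i in range(4): go([.6624,-.075,.165],87.6); bot.read_camera('side')
E
```

```text
t: 37.6
eef_pos: [0.6624, -0.0827, 0.2456]
tool_rot: [0.002, 1.0, -0.026, 0.002]
contact_force: [-0.0, -0.8, -0.9]
gripper_width: 0.129
grasp_force: 63.3
t: 37.8
eef_pos: [0.6636, -0.072, 0.2431]
tool_rot: [-0.0, 1.0, -0.018, 0.0]
contact_force: [-0.5, 0.4, -2.8]
gripper_width: 0.13
grasp_force: 63.3
t 37.8 at [ 0.6636 -0.072   0.2431] ytool -92.1 tilt [ 0.001  0.001 -1.   ] shift [-0.0011  0.0031  0.0781] turn 0.3 w 0.13 gf 63.3 F [-0.5  0.4 -2.8] q7 -0.99
t 37.85 at [ 0.6636 -0.0713  0.2429] ytool -92.1 tilt [ 0.001  0.001 -1.   ] shift [-0.0011  0.0038  0.0778] turn 0.3 w 0.128 gf 63.3 F [ 0.4  0.3 -1.9] q7 -0.99
t 37.9 at [ 0.6635 -0.071   0.2427] ytool -92.0 tilt [ 0.     0.001 -1.   ] shift [-0.001   0.0041  0.0777] turn 0.4 w 0.127 gf 63.3 F [-0.6  0.3 -2.1] q7 -0.99
t 37.95 at [ 0.6635 -0.071   0.2426] ytool -92.1 tilt [ 0.     0.001 -1.   ] shift [-0.0009  0.0041  0.0776] turn 0.3 w 0.129 gf 63.3 F [ 0.3  0.8 -2. ] q7 -0.99
```

```bash
python3 -m inch '[[-0.001,0.003,0.03,0.2],[0,0,0.03,0],[0,0,0.01,0],[0,0,0,0],[0,0,0,0]]'; python3 - <<'E'
from h import *
for i in range(4): go([.6624,-.075,.135],87.6); bot.read_camera('side')
E
```

```text
t: 38.5
eef_pos: [0.6628, -0.0758, 0.1737]
tool_rot: [0.0, 1.0, -0.021, 0.001]
contact_force: [-0.5, -0.0, -2.7]
gripper_width: 0.13
grasp_force: 63.0
t 38.5 at [ 0.6628 -0.0758  0.1737] ytool -92.4 tilt [ 0.001 -0.001 -1.   ] shift [-0.0004 -0.0008  0.0387] turn -0.0 w 0.13 gf 63.0 F [-0.5 -0.  -2.7] q7 -0.94
t 38.55 at [ 0.663  -0.076   0.1741] ytool -92.4 tilt [ 0.002 -0.001 -1.   ] shift [-0.0007 -0.001   0.0391] turn -0.0 w 0.131 gf 63.0 F [ 0.2  0.4 -1. ] q7 -0.94
t 38.6 at [ 0.663  -0.0761  0.1741] ytool -92.4 tilt [ 0.002 -0.001 -1.   ] shift [-0.0007 -0.0011  0.0391] turn -0.0 w 0.134 gf 63.0 F [ 0.2 -0.5 -2. ] q7 -0.94
t 38.65 at [ 0.6629 -0.076   0.174 ] ytool -92.4 tilt [ 0.002 -0.    -1.   ] shift [-0.0006 -0.001   0.039 ] turn -0.0 w 0.133 gf 63.0 F [-0.  -0.5 -1.9] q7 -0.94
```

```bash
python3 -m inch '[[0,-0.0008,0.01,0],[0,0,0.01,0],[0,0,0.01,0],[0,0,0,0],[0,0,0,0]]'; python3 -m inch '[[0,0,0.005,0],[0,0,0.004,0],[0,0,0,0],[0,0,0,0]]'; python3 -c "
from h import *
go([.6624,-.075,.135],87.6)"
```

```text
t: 39.2
eef_pos: [0.6619, -0.075, 0.1419]
tool_rot: [0.0, 1.0, -0.021, -0.0]
contact_force: [0.4, -0.4, -0.3]
gripper_width: 0.128
grasp_force: 63.2
t: 39.6
eef_pos: [0.6626, -0.0757, 0.1357]
tool_rot: [-0.0, 1.0, -0.022, 0.001]
contact_force: [-4.5, 1.1, 12.7]
gripper_width: 0.125
grasp_force: 65.4
t 39.6 at [ 0.6626 -0.0757  0.1357] ytool -92.5 tilt [ 0.002  0.    -1.   ] shift [-0.0002 -0.0007  0.0007] turn -0.1 w 0.125 gf 65.4 F [-4.5  1.1 12.7] q7 -0.91
```

```bash
python3 -m inch '[[0,0,0,0],[0,0,0,0],[0,0,0,0],[0,0,-0.03,0],[0,0,-0.04,0],[0,0,-0.05,0],[-0.02,-0.045,0,0],[-0.02,-0.045,0,0],[-0.02,-0.045,0,0],[-0.02,-0.045,0,0],[-0.02,-0.045,0,0],[-0.02,-0.045,0,0]]' 0.03; python3 - <<'E'
from h import *
a=cv2.imread('pics/top0.png');c=cam('top');n=c['color'][:,:,::-1].copy();cv2.imwrite('pics/tend.png',n)
def m(box):
    x0,y0,x1,y1=box
    r=cv2.matchTemplate(n[y0-8:y1+8,x0-8:x1+8],a[y0:y1,x0:x1],cv2.TM_CCOEFF_NORMED);_,v,_,l=cv2.minMaxLoc(r);return (l[0]-8,l[1]-8,round(v,3))
print("mug",m((258,133,308,183)),"tumbler",m((208,122,250,168)),"rail",m((330,200,346,212)),m((352,152,372,168)))
ex=np.array([.9991,-.0426,0]);ey=np.array([.0426,.9991,0]);mid=np.array([.6608,-.1091,0])+.003*ey
g=n.astype(int)
for k in(1,2,3):
    p=mid+(.093-.062*k)*ey
    q=w2px(c,[p+a_*ex+[0,0,.153] for a_ in(-.075,0,.075)]).round(1);print(k,q.tolist())
    r=int(q[1,1]);u=int(q[1,0]);print(' row',[(x,g[r,x,2]-0) for x in range(u-10,u+14,2)])
    print(' col',[(y,g[y,u,2]) for y in list(range(int(q[2,1])-5,int(q[2,1])+6))+list(range(int(q[0,1])-5,int(q[0,1])+6))])
s=cam('side');hsv=cv2.cvtColor(s['color'],cv2.COLOR_RGB2HSV)
M=cv2.inRange(hsv,(5,110,40),(18,255,220));l=cv2.connectedComponentsWithStats(M)[2];print("side comps",[x.tolist() for x in l[1:] if x[4]>200])
go([.5,.2,.25],87.6)
E
```

```text
t: 40.8
eef_pos: [0.5528, 0.2019, 0.2534]
tool_rot: [-0.0, 1.0, -0.021, 0.0]
contact_force: [0.2, 0.3, 0.9]
gripper_width: 0.354
grasp_force: 0.0
mug (0, 0, 0.996) tumbler (-8, -6, 0.364) rail (-2, -1, 0.736) (-2, 0, 0.984)
1 [[382.7, 206.1], [383.7, 168.3], [384.5, 131.4]]
 row [(373, np.int64(169)), (375, np.int64(112)), (377, np.int64(111)), (379, np.int64(107)), (381, np.int64(196)), (383, np.int64(216)), (385, np.int64(184)), (387, np.int64(142)), (389, np.int64(137)), (391, np.int64(136)), (393, np.int64(137)), (395, np.int64(135))]
 col [(126, np.int64(88)), (127, np.int64(77)), (128, np.int64(65)), (129, np.int64(63)), (130, np.int64(67)), (131, np.int64(72)), (132, np.int64(119)), (133, np.int64(201)), (134, np.int64(218)), (135, np.int64(220)), (136, np.int64(222)), (201, np.int64(199)), (202, np.int64(200)), (203, np.int64(200)), (204, np.int64(195)), (205, np.int64(186)), (206, np.int64(156)), (207, np.int64(114)), (208, np.int64(116)), (209, np.int64(124)), (210, np.int64(131)), (211, np.int64(133))]
2 [[414.7, 207.6], [415.2, 169.9], [415.6, 133.2]]
 row [(405, np.int64
[... 1060 characters left out ...]
[(129, np.int64(63)), (130, np.int64(59)), (131, np.int64(59)), (132, np.int64(62)), (133, np.int64(63)), (134, np.int64(63)), (135, np.int64(86)), (136, np.int64(150)), (137, np.int64(200)), (138, np.int64(215)), (139, np.int64(218)), (204, np.int64(202)), (205, np.int64(202)), (206, np.int64(202)), (207, np.int64(200)), (208, np.int64(193)), (209, np.int64(165)), (210, np.int64(116)), (211, np.int64(108)), (212, np.int64(119)), (213, np.int64(134)), (214, np.int64(145))]
side comps [[329, 237, 127, 114, 8589], [282, 290, 52, 76, 2295]]
t 40.9 at [0.5515 0.2089 0.252 ] ytool -91.7 tilt [-0.003  0.002 -1.   ] shift [-0.0512  0.0105  0.0021] turn 0.7 w 0.352 gf 0.0 F [-0.9 -0.4  0.3] q7 -1.38
```

Boards upright and centred, mug unmoved, mallet standing. The arm blocks the tumbler, so I'll move aside and check it and the wedge.

```bash
python3 -m inch '[[-0.01,0.045,0,0],[-0.01,0.045,0,0],[-0.01,0.045,0,0],[-0.01,0.045,0,0],[-0.01,0.03,0,0],[0,0,0,0],[0,0,0,0],[0,0,0,0]]'; python3 - <<'E'
from h import *
a=cv2.imread('pics/top0.png');c=cam('top');n=c['color'][:,:,::-1].copy()
def m(A,box):
    x0,y0,x1,y1=box
    r=cv2.matchTemplate(n[y0-8:y1+8,x0-8:x1+8],A[y0:y1,x0:x1],cv2.TM_CCOEFF_NORMED);_,v,_,l=cv2.minMaxLoc(r);return (l[0]-8,l[1]-8,round(v,3))
print("mug",m(a,(258,133,308,183)),"tumbler",m(a,(208,122,250,168)))
hsv=cv2.cvtColor(c['color'],cv2.COLOR_RGB2HSV);g=n.astype(int)
ex=np.array([.9991,-.0426,0]);ch=np.array([.5948,-.2494,0])
col=int(w2px(c,ch-.045*ex+[0,0,.045])[0,0]);B=g[:,col]
print(col,[(y,B[y].tolist(),round(float((px2w(c,[(col,y)],.045)[0]-ch)@ex),4)) for y in range(226,242)])
s=cam('side');M=cv2.inRange(cv2.cvtColor(s['color'],cv2.COLOR_RGB2HSV),(5,110,40),(18,255,220));print([x.tolist() for x in cv2.connectedComponentsWithStats(M)[2][1:] if x[4]>200])
E
```

```text
t: 41.7
eef_pos: [0.4954, -0.0066, 0.2534]
tool_rot: [-0.0, 1.0, -0.021, 0.0]
contact_force: [0.9, 0.5, -0.8]
gripper_width: 0.358
grasp_force: 0.0
mug (0, 0, 0.999) tumbler (0, 0, 0.998)
458 [(226, [71, 131, 203], -0.0284), (227, [72, 131, 203], -0.0305), (228, [68, 128, 202], -0.0327), (229, [70, 132, 204], -0.0348), (230, [70, 132, 204], -0.037), (231, [70, 131, 204], -0.0391), (232, [68, 129, 204], -0.0413), (233, [70, 130, 204], -0.0434), (234, [70, 132, 206], -0.0456), (235, [61, 112, 176], -0.0477), (236, [45, 78, 119], -0.0499), (237, [46, 66, 95], -0.052), (238, [55, 63, 76], -0.0542), (239, [61, 63, 67], -0.0563), (240, [61, 63, 67], -0.0584), (241, [61, 64, 65], -0.0606)]
[[328, 237, 128, 114, 8633], [281, 290, 53, 76, 2324]]
```

Everything checks out: the wedge is home (end about 49 mm before the mouth), the rack is tight, and the boards, mug, tumbler and mallet are where they should be.

```bash
python3 -c "
from station import bot
print(bot.hand_in())"
```

```text
the job is handed in; nothing more can be done
None
```

The job is handed in: the wedge is driven home and the rack tight, the three boards stand in slots 1–3, the mallet stands on its head, and the mug and tumbler have not moved.

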